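# Empty the capsule caddy

### The job

Slide the lid of the used-capsule bin all the way open, take the capsule caddy over the opening and tip it so that all four used coffee capsules fall into the bin. Then stand the empty caddy upright in the middle of the drip tray, let go, and finally slide the bin's lid fully shut. Do not shove or knock over the other things on the counter.

Things in the scene. Friction and masses are not known exactly. Their poses are not given: they have to be found in the camera images.
- bin: Used-capsule bin, fixed: a grey plastic box 160 (x) by 280 (y) by 115 mm high with a steel top. Origin: centre of its underside; z up. Its +y half is covered by a fixed steel top plate; its -y half is an opening 144 mm (x) by 134 mm (y) that starts covered by a flat sliding steel lid.
- bin_mouth (a point): Centre of the bin's opening at its rim, 115 mm above the counter; axes as the bin's. The opening reaches 72 mm either way along x and 67 mm either way along y; with the lid shut its plate lies over it.
- lid (a joint): Travel of the bin's sliding lid along the bin's +y, in m: 0 = shut, 0.13 = fully open (the lid then lies over the fixed half). It moves with about 2 N of friction and stays where it is left.
- lid_grip (a point): Point in the middle of the black bar grip on the lid, 142 mm above the counter; it moves with the lid, axes as the bin's. The bar is 60 mm long (x), 14 mm thick (y) and stands 30 mm up from the lid plate, its top 9 mm above this point; the lid plate (160 by 142 by 5 mm) has its top 21 mm below this point.
- caddy: Capsule caddy, loose: a flared round steel tub, open at the top, 75 mm high, 74 mm across at the base and 116 mm at the rim, wall 3.5 mm, floor 4 mm, 0.25 kg, with one dark D-shaped strap handle at its side. Origin: centre of its underside; z up through the mouth; x from the axis towards the handle. It holds four capsules.
- caddy_rim (a point): Centre of the caddy's mouth, on its axis, 75 mm above its underside; axes as the caddy's.
- caddy_handle (a point): Grip point in the upper outer corner of the caddy's handle, 90 mm from the axis and 60 mm above the underside; axes as the caddy's. The handle is a strap 12 mm thick (across, along the caddy's y): its top bar reaches from the wall to 102 mm from the axis with its top 74 mm above the underside, its upright outer bar lies 90 to 102 mm from the axis.
- capsule0: One of the four used coffee capsules that lie in the caddy: an aluminium cup shape 24 mm high with a flange 30 mm across, 14 g, loose. Origin: centre of the flange face; z towards its narrow end.
- capsule1: One of the four used coffee capsules that lie in the caddy: an aluminium cup shape 24 mm high with a flange 30 mm across, 14 g, loose. Origin: centre of the flange face; z towards its narrow end.
- capsule2: One of the four used coffee capsules that lie in the caddy: an aluminium cup shape 24 mm high with a flange 30 mm across, 14 g, loose. Origin: centre of the flange face; z towards its narrow end.
- capsule3: One of the four used coffee capsules that lie in the caddy: an aluminium cup shape 24 mm high with a flange 30 mm across, 14 g, loose. Origin: centre of the flange face; z towards its narrow end.
- tray: Drip tray, fixed: a flat square steel slab with a slotted top, 150 by 150 by 14 mm. Origin: centre of its underside; z up.
- tray_top (a point): Centre of the drip tray's top face, 14 mm above the counter; axes as the tray's.
- jug: Bystander: empty steel milk jug, narrow-necked, 80 mm wide and 105 mm high, with a thin wire handle to its +x. Origin: centre of its underside. Leave it where it is.
- cup: Bystander: white mug, 72 mm wide, 58 mm high, handle to its +y. Origin: centre of its underside. Leave it where it is.
- tamper: Bystander: steel coffee tamper, 58 mm wide, 90 mm high. Origin: centre of its underside. Leave it where it is.
- sugar: Bystander: glass sugar jar with a steel cap, 76 mm wide, 90 mm high. Origin: centre of its underside. Leave it where it is.
- syrup: Bystander: amber glass syrup bottle, 68 mm wide, 140 mm high. Origin: centre of its underside. Leave it where it is.
- spoon: Bystander: steel spoon 150 mm long lying on the counter along its x. Origin: middle of its underside. Leave it where it is.
There are look-alikes about, which are no part of the job. Several things have the shape of the tray; the one meant has the colours described above.

How it is judged:
By the outcome, as a careful person would: the job done as asked, in the order asked, and still so for the second after the job is handed in, with the robot touching nothing.
It also fails if it takes over 72 s, if anything falls off the work surface, if the arm or the gripper's body presses on something with over 40 N, if the wrist force passes 120 N, or if a joint passes its speed limit or range.

### The arm

A 6-joint arm with a two-finger parallel gripper is mounted at the origin on the work surface. World frame = base frame: x ahead of the robot, y to its left, z up, the work surface at z = 0. Lengths are in m, angles in rad, forces in N, time in s.
With the tool pointing down it reaches from about 0.25 to 0.725 m from the base axis. Payload 4 kg.
Tool frame: the origin (TCP) lies at the very end of the fingers, on their centre line; the grasp point (between the pads) lies 19 mm behind it; z points along the fingers, y is the line along which they close (so a half turn about z gives the same grasp; the last joint's range is limited). The gripper opens to 85 mm and grips with 20 to 120 N. Pads are 22 mm wide; open, the fingers measure 114 mm over their backs; the gripper's body (76 mm by 85 mm) begins 54 mm behind the grasp point. The pads swing forward as they close: fully open they stand 13 mm farther back than shut.
Start: joints at [-1.321, 0.241, 0.005, 1.335, 0, 1.571], TCP at [0.124, -0.484, 0.231] pointing down, gripper open.
Joint ranges: [-2.72, 2.72], [-1.05, 1.87], [-1.09, 1.28], [-1.99, 2.15], [-1.42, 1.44], [-3.14, 3.14]. Speed limits (rad/s): [2.79, 2.79, 3.14, 3.14, 3.14, 3.14].

### API

Orientations are given as a unit quaternion [x, y, z, w].
In Python, from workcell import * gives the robot as it stands. The module is installed in compiled form; this text tells all that it offers.
- The arm moves only by the tool send_rows, never from a script. Its argument "steps" is text: rows parted by semicolons, each of 7 numbers parted by spaces: the opening, from -1 (shut) to 1 (fully open), then the shift along the world's x, y, z in m, then the turn, a rotation vector about the world's x, y, z in rad. A call has exactly 5 rows; each row shifts and turns the commanded pose from where the row before left it; what a row does not reach is not made up. A row lasts 1/12 s, in which the tool goes at most 41.7 mm and 7.16 degrees, less where a joint would pass 70% of its speed; a pose out of reach is approached as far as the arm can. A call is refused whole if a number of a shift passes 0.0417 or a number of a turn 0.125, either way. A call with a gripper value outside its range is refused whole. The fingers move at their own pace and stop on an object; the grip force is fixed at half the most. Time passes only in rows, so rows that do not move let the fingers close, or fill a call up. It gives the time, the measured TCP pose, the force, the opening and the grip force at its end, in the units of the state.
- get_obs(): the state, without advancing time (a new reading comes with each control period).
- camera(name): name is "scene" or "top" or "wrist"; returns a dict with "frame" (400x640x3 uint8, red, green, blue), "range_z" (400x640 float32, m along the optical axis (not along the pixel's ray), 0 where there is no reading), "camera_matrix" (3x3 intrinsics, pixels), "extrinsics" (4x4, takes a point from world to camera coordinates); the wrist camera has in their place "T_tool_cam" (4x4, takes a point from camera to tool coordinates, whose origin is the TCP and whose axes are the flange's). Camera axes: x right, y down, z forward; pixel columns grow to the right and rows downward; lengths in m; the calibration is good to about 2 mm. A picture is of the moment at which its call begins: read the wrist's pose just before it.
- job_done(): hands the job in; it is judged then, once.
The state is a dict: "clock": time; "joint_pos": joint angles; "joint_vel": joint speeds; "tau": joint torques, N m; "eef_pos": TCP position; "tool_rot": TCP orientation; "ft_force": force on the tool from outside, world axes, zero at the start; "ft_torque": the same for the moment, N m; "grip_width": finger opening in m; "grasp_force": force on a finger pad.
Only numpy, scipy, OpenCV 4.12 (cv2) and the standard library are available. Lean on these libraries where they do the work, as an engineer would, in place of code of your own. Each camera call takes 0.05 s, during which the arm holds its last target. There are 200 camera calls.

## Working session

There is one attempt and no reset: what is moved stays moved. The work goes in short steps, Python scripts to look and compute and a tool call to move; the robot and the scene stay as the last step left them, time stands still between calls to the robot, and variables do not carry over. Pictures are saved under pics/ and viewed, at most 10 in all, crops included, and the job is handed in when it is done.

Besides the shell and the picture viewer there is one more tool, called after "Request:" as name(argument=value, ...) on one line, values as JSON. send_rows: Moves the arm, as the interface text tells. Its arguments: {"type":"object","properties":{"steps":{"type":"string"}},"required":["steps"]}

```bash
mkdir -p pics; cat > h.py <<'E'
from workcell import *
import numpy as np, cv2
def pts(c):
    K=c["camera_matrix"];z=c["range_z"];v,u=np.mgrid[0:z.shape[0],0:z.shape[1]]
    P=np.stack([(u-K[0,2])/K[0,0]*z,(v-K[1,2])/K[1,1]*z,z],-1)
    if "extrinsics" in c: T=np.linalg.inv(c["extrinsics"])
    else:
        from scipy.spatial.transform import Rotation as R
        o=c["obs"];T=np.eye(4);T[:3,:3]=R.from_quat(o["tool_rot"]).as_matrix();T[:3,3]=o["eef_pos"];T=T@c["T_tool_cam"]
    W=P@T[:3,:3].T+T[:3,3];W[z==0]=np.nan
    return W
def save(n,im,s=1): cv2.imwrite(f"pics/{n}.png",cv2.resize(im[...,::-1],None,fx=s,fy=s,interpolation=cv2.INTER_CUBIC))
E
python3 - <<'E'
from h import *
for n in("scene","top"):
    c=camera(n);save(n+"0",c["frame"],1.25);np.savez(f"/tmp/{n}.npz",W=pts(c),f=c["frame"])
    print(n,np.round(np.linalg.inv(c["extrinsics"]),3).tolist())
o=get_obs();print(o["clock"],o["eef_pos"],o["tool_rot"])
E
```

```text
scene [[0.747, 0.562, -0.355, 0.932], [0.665, -0.642, 0.382, -0.456], [-0.014, -0.521, -0.853, 1.103], [0.0, 0.0, 0.0, 1.0]]
top [[0.002, -0.994, 0.112, 0.368], [-1.0, -0.002, 0.001, -0.021], [-0.001, -0.112, -0.994, 1.342], [0.0, 0.0, 0.0, 1.0]]
0.1 [ 0.12346237 -0.4839272   0.23048935] [ 9.92206231e-01  1.24602901e-01 -1.40930370e-04 -9.44113363e-04]
```

View pics/scene0.png

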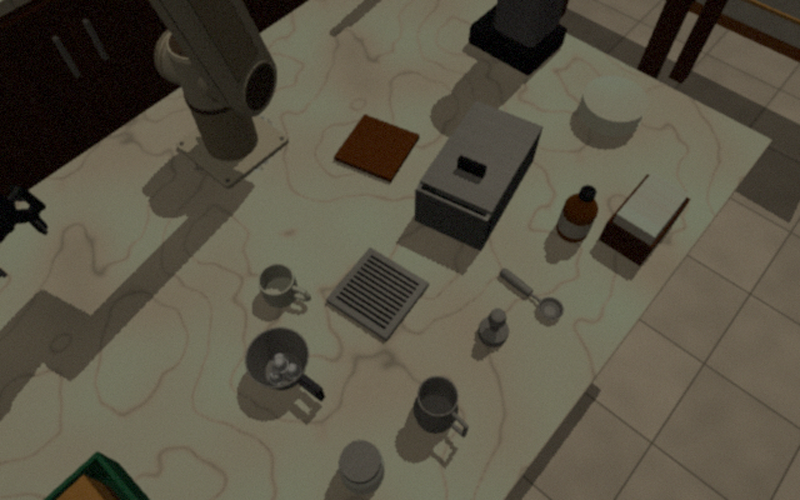

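View pics/top0.png

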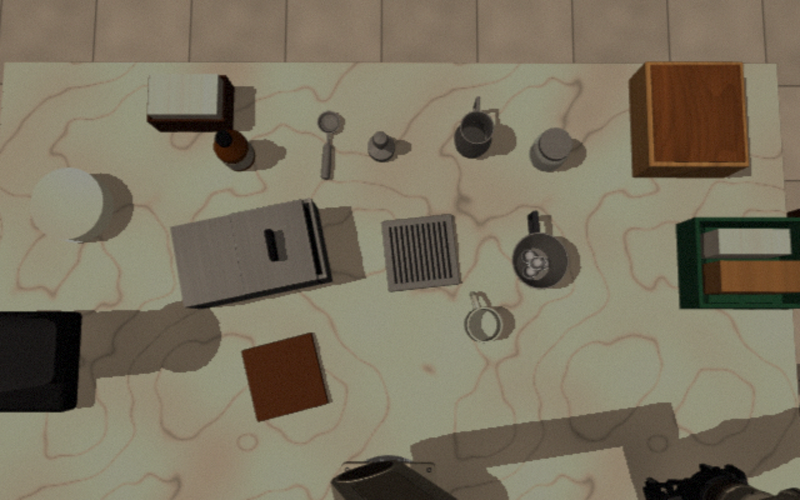

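The scene view shows the bin (scene px 480,180) with its black grip, the caddy with capsules (285,360), and the other items. In the top view (800x500 px):
- Bin at (250,252), with the grip at (273,245).
- Caddy at (540,260), with its handle up at (533,222).
- Mug at (484,323), jug (473,133), sugar jar (551,149), tamper (381,147), spoon (328,145), syrup (233,150).
- Tray-shaped candidates: the slotted steel slab (421,252) and the red-brown slab (287,377). The slotted steel one fits the description, and I'll confirm it in a crop.

```bash
python3 - <<'E'
from h import *
d=np.load("/tmp/top.npz");W=d["W"];f=d["f"];s=0.8
save("crop1",f[150:350,130:480],2.2)
def reg(x0,y0,x1,y1,zl,zh,extra=None):
    m=np.zeros(W.shape[:2],bool);m[int(y0*s):int(y1*s),int(x0*s):int(x1*s)]=1
    m&=(W[...,2]>zl)&(W[...,2]<zh)
    if extra is not None:m&=extra
    return W[m]
def rect(P,n):
    r=cv2.minAreaRect((P[:,:2]*1000).astype(np.float32));print(n,len(P),np.round(r[0],1),np.round(r[1],1),round(r[2],1),"z",np.round(np.percentile(P[:,2],[5,50,95]),3))
print("counter z",np.nanmedian(W[300:330,260:300,2]))
dark=f.max(-1)<45
rect(reg(160,190,340,315,.10,.135),"bintop")
rect(reg(255,220,300,275,.138,.17),"grip")
rect(reg(375,205,470,300,.008,.025),"tray")
rect(reg(500,205,580,295,.06,.09),"caddytop")
P=reg(510,205,560,238,.045,.09);rect(P,"handle+")
P=reg(505,230,575,295,.06,.09);c,r=cv2.minEnclosingCircle((P[:,:2]*1000).astype(np.float32));print("rim",c,r)
for n,b in dict(cup=(455,285,510,350),jug=(448,90,498,165),sugar=(525,120,580,175),tamper=(362,125,400,165),syrup=(208,120,258,175)).items():
    rect(reg(*b,.02,.2),n)
E
```

```text
counter z 0.0003294214534385054
bintop 7225 [514. 274.] [161.2 281.3] 12.1 z [0.112 0.119 0.125]
grip 172 [524.6 223.7] [60.7 14.9] 12.4 z [0.142 0.151 0.155]
tray 3184 [528.8 -76.5] [152.6 175.2] 6.4 z [0.01  0.014 0.019]
caddytop 526 [ 514.8 -292.6] [144.5 114.4] 37.4 z [0.062 0.073 0.078]
handle+ 172 [ 576.5 -301.3] [51.8 59.4] 0.1 z [0.061 0.073 0.078]
rim (505.70306396484375, -301.3449401855469) 60.42704391479492
cup 292 [ 385.1 -180.8] [98.5 70.9] 46.7 z [0.025 0.054 0.061]
jug 724 [ 774.8 -180.5] [77.9 97.5] 53.6 z [0.028 0.071 0.107]
sugar 845 [ 736.4 -334.3] [74.2 70. ] 71.9 z [0.034 0.089 0.094]
tamper 356 [747.6  18.3] [49.8 55.6] 13.7 z [0.021 0.029 0.089]
syrup 914 [754.4 332.3] [112.4  67.1] 25.2 z [0.028 0.092 0.141]
```

View pics/crop1.png

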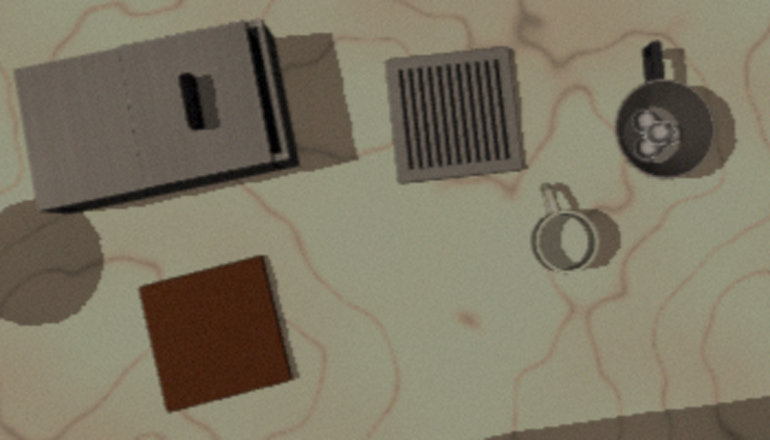

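The crop confirms the slotted steel tray at crop px (455,115), and the red-brown slab (218,332) is a look-alike. Next I'll refine the poses of the bin profile, tray and caddy handle.

```bash
python3 - <<'E'
from h import *
for n in("top","scene"):
    d=np.load(f"/tmp/{n}.npz");W=d["W"];f=d["f"].astype(int);P=W.reshape(-1,3);C=f.reshape(-1,3);ok=~np.isnan(P[:,2]);P=P[ok];C=C[ok]
    print(n)
    t=np.deg2rad(12.2);ex=np.array([np.cos(t),np.sin(t)]);ey=np.array([-np.sin(t),np.cos(t)])
    q=P[:,:2]-[.514,.274];a=q@ex;b=q@ey
    m=(abs(a)<.05)&(abs(b)<.16)&(P[:,2]>.05)
    print([(int(k*5),round(float(np.median(P[m&(np.round(b/.005)==k),2]))*1e3)if 0 else round(1e3*float(np.median(P[m&(np.round(b/.005)==k),2])))) for k in range(-30,31,1) if (m&(np.round(b/.005)==k)).any()])
    fx=(P[:,2]>.108)&(abs(a)<.12)&(abs(b)<.2)&(P[:,2]<.135)
    r=cv2.minAreaRect((P[fx][:,:2]*1000).astype(np.float32));print("bin",r)
    g=(P[:,2]>.143)&(P[:,2]<.16)&(np.hypot(P[:,0]-.525,P[:,1]-.224)<.05);r=cv2.minAreaRect((P[g][:,:2]*1000).astype(np.float32));print("grip",r)
    tr=(P[:,2]>.011)&(P[:,2]<.018)&(abs(P[:,0]-.53)<.1)&(abs(P[:,1]+.07)<.088);r=cv2.minAreaRect((P[tr][:,:2]*1000).astype(np.float32));print("tray",r,P[tr][:,:2].mean(0))
    cz=(P[:,2]>.068)&(P[:,2]<.08)&(np.hypot(P[:,0]-.508,P[:,1]+.30)<.065)
    x,y=P[cz][:,0],P[cz][:,1];s=np.linalg.lstsq(np.c_[2*x,2*y,np.ones_like(x)],x*x+y*y,rcond=None)[0];print("rim",s[:2],np.sqrt(s[2]+s[0]**2+s[1]**2),len(x))
    dd=np.hypot(P[:,0]-s[0],P[:,1]-s[1])
    hd=(P[:,2]>.066)&(P[:,2]<.08)&(dd>.068)&(dd<.115);r=cv2.minAreaRect((P[hd][:,:2]*1000).astype(np.float32));print("handle",r,hd.sum(),P[hd].mean(0))
E
```

```text
top
[(-140, 100), (-135, 115), (-125, 75), (-120, 102), (-115, 122), (-110, 122), (-105, 122), (-100, 122), (-95, 122), (-90, 122), (-85, 121), (-80, 122), (-75, 122), (-70, 122), (-65, 122), (-60, 124), (-55, 148), (-50, 150), (-45, 125), (-40, 121), (-35, 122), (-30, 121), (-25, 122), (-20, 122), (-15, 122), (-10, 122), (-5, 122), (0, 121), (5, 122), (10, 122), (15, 121), (20, 119), (25, 115), (30, 116), (35, 115), (40, 115), (45, 115), (50, 115), (55, 115), (60, 115), (65, 115), (70, 115), (75, 115), (80, 115), (85, 115), (90, 115), (95, 115), (100, 115), (105, 115), (110, 115), (115, 115), (120, 116), (125, 115), (130, 115), (135, 116), (140, 115)]
bin ((514.0064086914062, 273.9532165527344), (161.18251037597656, 281.2710266113281), 12.053881645202637)
grip ((524.5767211914062, 223.67413330078125), (60.72370529174805, 14.902754783630371), 12.376465797424316)
tray ((526.0523071289062, -64.12926483154297), (149.91845703125, 149.65992736816406), 6.58598518371582) [ 0.52555699 -0.064354  ]
rim [ 0.50409162 -0.30133009] 0.05542045901661669 330
handle ((587.8447265625, -295.03939819335
[... 641 characters left out ...]
5, 115), (90, 114), (95, 115), (100, 115), (105, 115), (110, 115), (115, 115), (120, 115), (125, 115), (130, 115), (135, 115), (140, 114), (145, 110)]
bin ((512.0762329101562, 273.02593994140625), (161.2611846923828, 287.70635986328125), 12.012776374816895)
grip ((523.7098999023438, 219.7808380126953), (59.69979476928711, 19.262561798095703), 13.456429481506348)
tray ((525.5418701171875, -66.24356842041016), (151.6672821044922, 150.94479370117188), 6.448047161102295) [ 0.52723684 -0.06890749]
rim [ 0.50388649 -0.30400132] 0.0559594334251704 412
handle ((587.6163330078125, -297.1890563964844), (30.471967697143555, 12.46625804901123), 5.131809711456299) 88 [ 0.5883231  -0.29777075  0.07363018]
```

Request:
send_rows(steps="1 0.02 0.035 0 0 0 -0.037; 1 0.02 0.035 0 0 0 0; 1 0.02 0.035 0 0 0 0; 1 0.02 0.035 0 0 0 0; 1 0.02 0.035 0 0 0 0")

```text
clock: 0.52
eef_pos: [0.2238, -0.3076, 0.2309]
tool_rot: [0.994, 0.106, -0.0, -0.0]
ft_force: [1.5, -0.4, 0.5]
grip_width: 0.0854
grasp_force: 0.0
```

Request:
send_rows(steps="1 0.02 0.035 0 0 0 0; 1 0.02 0.035 0 0 0 0; 1 0.02 0.035 0 0 0 0; 1 0.02 0.035 0 0 0 0; 1 0.02 0.035 0 0 0 0")

```text
clock: 0.93
eef_pos: [0.3238, -0.1326, 0.2312]
tool_rot: [0.994, 0.106, 0.0, 0.0]
ft_force: [0.6, -0.6, -0.2]
grip_width: 0.0856
grasp_force: 0.0
```

Request:
send_rows(steps="1 0.02 0.035 0 0 0 0; 1 0.02 0.035 0 0 0 0; 1 0.02 0.035 0 0 0 0; 1 0.02 0.035 0 0 0 0; 1 0.02 0.035 0 0 0 0")

```text
clock: 1.35
eef_pos: [0.4239, 0.0426, 0.2311]
tool_rot: [0.994, 0.107, -0.0, 0.0]
ft_force: [0.4, -0.3, -0.6]
grip_width: 0.0857
grasp_force: 0.0
```

Request:
send_rows(steps="1 0.02 0.035 0 0 0 0; 1 0.02 0.035 0 0 0 0; 1 0.02 0.035 0 0 0 0; 1 0.02 0.035 0 0 0 0; 1 0.01 0.02 0 0 0 0")

```text
clock: 1.77
eef_pos: [0.5261, 0.1612, 0.2302]
tool_rot: [0.99, 0.139, -0.003, -0.018]
ft_force: [-0.3, -1.1, 0.9]
grip_width: 0.0855
grasp_force: 0.0
```

Request:
send_rows(steps="1 0 0 0 0 0 0; 1 0 0 0 0 0 0; 1 0 0 0 0 0 0; 1 0 0 0 0 0 0; 1 0 0 0 0 0 0")

```text
clock: 2.18
eef_pos: [0.5236, 0.1579, 0.2317]
tool_rot: [0.99, 0.137, -0.003, -0.017]
ft_force: [0.3, -0.0, -0.0]
grip_width: 0.0857
grasp_force: 0.0
```

```bash
python3 -c "
from workcell import *
o=get_obs();print(o['joint_pos'],o['joint_vel'],o['eef_pos'],o['tool_rot'])"
```

```text
[0.27376001 0.3342096  0.13316769 1.37018491 0.03446713 3.1405924 ] [ 0.00077213  0.00030212  0.00814572 -0.00103713  0.00027215 -0.00045576] [0.52356562 0.1578859  0.23166601] [ 0.99043157  0.13692439 -0.00255613 -0.01704344]
```

Request:
send_rows(steps="1 0 0 0 0 0 0.123; 1 0 0 0 0 0 0.123; 1 0 0 0 0 0 0.123; 1 0 0 0 0 0 0.123; 1 0 0 0 0 0 0.123")

```text
clock: 2.6
eef_pos: [0.5239, 0.158, 0.2319]
tool_rot: [0.901, 0.433, -0.007, -0.015]
ft_force: [0.1, -0.2, 0.6]
grip_width: 0.085
grasp_force: 0.0
```

Request:
send_rows(steps="1 0 0 0 0 0 0.123; 1 0 0 0 0 0 0.123; 1 0 0 0 0 0 0.123; 1 0 0 0 0 0 0.123; 1 0 0 0 0 0 0.123")

```text
clock: 3.02
eef_pos: [0.5239, 0.158, 0.2319]
tool_rot: [0.728, 0.685, -0.012, -0.012]
ft_force: [0.6, 0.8, -0.3]
grip_width: 0.0852
grasp_force: 0.0
```

Request:
send_rows(steps="1 0 0 0 0 0 0.123; 1 0 0 0 0 0 0.123; 1 0 0 0 0 0 0.123; 1 0 0 0 0 0 0.123; 1 0 0 0 0 0 0.123")

```text
clock: 3.43
eef_pos: [0.5239, 0.158, 0.2318]
tool_rot: [0.486, 0.874, -0.015, -0.008]
ft_force: [-0.0, -0.9, -0.8]
grip_width: 0.0853
grasp_force: 0.0
```

Request:
send_rows(steps="1 0 0 0 0 0 0.123; 1 0 0 0 0 0 0.123; 1 0 0 0 0 0 0.123; 1 0 0 0 0 0 0.123; 1 0 0 0 0 0 0.123")

```text
clock: 3.85
eef_pos: [0.5239, 0.158, 0.2319]
tool_rot: [0.199, 0.98, -0.017, -0.003]
ft_force: [-1.4, -0.4, -0.4]
grip_width: 0.0853
grasp_force: 0.0
```

Request:
send_rows(steps="1 0 0.02 0 0 0 0.123; 1 0 0.02 0 0 0 0.123; 1 0 0.02 0 0 0 0.123; 1 0 0 0 0 0 0.123; 1 0 0 0 0 0 0.123")

```text
clock: 4.27
eef_pos: [0.5238, 0.2192, 0.2317]
tool_rot: [-0.108, 0.994, -0.017, 0.002]
ft_force: [-0.1, -0.3, 1.1]
grip_width: 0.0856
grasp_force: 0.0
```

```bash
cat >> h.py <<'E'
from scipy.spatial.transform import Rotation as R
def need(yaw,pos):
    "rotvec & shift from now to tool-down with tool x at azimuth yaw"
    o=get_obs();x=np.array([np.cos(yaw),np.sin(yaw),0]);z=np.array([0,0,-1.]);T=R.from_matrix(np.c_[x,np.cross(z,x),z])
    print("joints",np.round(o["joint_pos"],2),"turn",np.round((T*R.from_quat(o["tool_rot"]).inv()).as_rotvec(),4),"shift",np.round(np.array(pos)-o["eef_pos"],4))
E
python3 -c "
from h import *
need(.213+np.pi,(.524,.223,.128))"
```

```text
joints [ 0.41  0.38  0.2   1.4  -0.03  0.2 ] turn [ 0.0337  0.008  -0.0034] shift [ 0.0002  0.0038 -0.1037]
```

Request:
send_rows(steps="1 0 0.004 -0.025 0.034 0.008 -0.003; 1 0 0 -0.025 0 0 0; 1 0 0 -0.025 0 0 0; 1 0 0 -0.02 0 0 0; 1 0 0 -0.008 0 0 0")

```text
clock: 4.68
eef_pos: [0.5221, 0.2212, 0.1256]
tool_rot: [-0.102, 0.995, -0.001, -0.003]
ft_force: [-0.4, -0.4, -0.7]
grip_width: 0.0853
grasp_force: 0.0
```

Request:
send_rows(steps="-1 0 0 0 0 0 0; -1 0 0 0 0 0 0; -1 0 0 0 0 0 0; -1 0 0 0 0 0 0; -1 0 0 0 0 0 0")

```text
clock: 5.1
eef_pos: [0.5253, 0.2231, 0.1299]
tool_rot: [-0.103, 0.995, 0.001, 0.001]
ft_force: [0.5, 0.6, 0.3]
grip_width: 0.0254
grasp_force: 0.0
```

Request:
send_rows(steps="-1 0 0 0 0 0 0; -1 0 0 0 0 0 0; -1 0 0 0 0 0 0; -1 0 0 0 0 0 0; -1 0 0 0 0 0 0")

```text
clock: 5.52
eef_pos: [0.525, 0.223, 0.1296]
tool_rot: [-0.103, 0.995, 0.0, 0.001]
ft_force: [-0.7, -1.3, 6.1]
grip_width: 0.0123
grasp_force: 60.2
```

Request:
send_rows(steps="-1 -0.0042 0.0196 0 0 0 0; -1 -0.0042 0.0196 0 0 0 0; -1 -0.0042 0.0196 0 0 0 0; -1 -0.0042 0.0196 0 0 0 0; -1 -0.0042 0.0196 0 0 0 0")

```text
clock: 5.93
eef_pos: [0.5039, 0.3213, 0.1296]
tool_rot: [-0.103, 0.995, -0.0, 0.001]
ft_force: [1.7, -1.7, 6.1]
grip_width: 0.0127
grasp_force: 60.3
```

Request:
send_rows(steps="-1 -0.0006 0.0029 0 0 0 0; -1 -0.0006 0.0029 0 0 0 0; -1 -0.0006 0.0029 0 0 0 0; -1 0 0 0 0 0 0; -1 0 0 0 0 0 0")

```text
clock: 6.35
eef_pos: [0.502, 0.3305, 0.1296]
tool_rot: [-0.103, 0.995, 0.001, 0.001]
ft_force: [-1.3, 1.9, 5.5]
grip_width: 0.0126
grasp_force: 60.2
```

Request:
send_rows(steps="-1 -0.0006 0.0029 0 0 0 0; -1 -0.0004 0.002 0 0 0 0; -1 0 0 0 0 0 0; -1 0 0 0 0 0 0; -1 0 0 0 0 0 0")

```text
clock: 6.77
eef_pos: [0.5016, 0.3322, 0.1296]
tool_rot: [-0.102, 0.995, -0.002, 0.001]
ft_force: [0.6, -7.0, 7.2]
grip_width: 0.0129
grasp_force: 60.6
```

Request:
send_rows(steps="-1 -0.0004 0.002 0 0 0 0; -1 -0.0004 0.002 0 0 0 0; -1 0 0 0 0 0 0; -1 0 0 0 0 0 0; -1 0 0 0 0 0 0")

```text
clock: 7.18
eef_pos: [0.5016, 0.3322, 0.1296]
tool_rot: [-0.101, 0.995, -0.005, 0.001]
ft_force: [3.0, -16.8, 10.6]
grip_width: 0.0127
grasp_force: 61.1
```

Request:
send_rows(steps="1 0 -0.003 0 0 0 0; 1 0 0 0 0 0 0; 1 0 0 0 0 0 0; 1 0 0 0.03 0 0 0; 1 0 0 0.04 0 0 0")

```text
clock: 7.6
eef_pos: [0.4969, 0.3343, 0.1942]
tool_rot: [-0.103, 0.995, -0.002, -0.005]
ft_force: [0.8, 0.9, -0.5]
grip_width: 0.0724
grasp_force: 0.0
```

Request:
send_rows(steps="1 0.005 -0.02 0.03 0 0 -0.03; 1 0.006 -0.04 0 0 0 -0.03; 1 0.006 -0.04 0 0 0 -0.03; 1 0.006 -0.04 0 0 0 -0.03; 1 0.006 -0.04 0 0 0 0")

```text
clock: 8.02
eef_pos: [0.5287, 0.1548, 0.2284]
tool_rot: [-0.044, 0.999, 0.0, 0.0]
ft_force: [1.1, -0.9, 0.8]
grip_width: 0.0854
grasp_force: 0.0
```

Request:
send_rows(steps="1 0.006 -0.04 0 0 0 0; 1 0.006 -0.04 0 0 0 0; 1 0.006 -0.04 0 0 0 0; 1 0.006 -0.04 0 0 0 0; 1 0.006 -0.04 0 0 0 0")

```text
clock: 8.43
eef_pos: [0.5589, -0.0458, 0.2282]
tool_rot: [-0.044, 0.999, 0.0, -0.0]
ft_force: [1.8, 0.4, -0.7]
grip_width: 0.0852
grasp_force: 0.0
```

Request:
send_rows(steps="1 0.006 -0.04 0 0 0 0; 1 0.006 -0.04 0 0 0 0; 1 0.006 -0.04 0 0 0 0; 1 0.006 -0.04 0 0 0 0; 1 0.006 -0.03 0 0 0 0")

```text
clock: 8.85
eef_pos: [0.5889, -0.2373, 0.2279]
tool_rot: [-0.043, 0.999, -0.0, -0.0]
ft_force: [-0.1, 0.8, -0.5]
grip_width: 0.0855
grasp_force: 0.0
```

```bash
python3 -c "
from h import *
need(.095+np.pi,(.5955,-.294,.045))
o=get_obs();c=camera('wrist');c['obs']=o;save('w1',c['frame'])
W=pts(c);P=W.reshape(-1,3);P=P[~np.isnan(P[:,2])]
dd=np.hypot(P[:,0]-.504,P[:,1]+.3027)
hd=(P[:,2]>.064)&(P[:,2]<.082)&(dd>.066)&(dd<.12);print(hd.sum(),cv2.minAreaRect((P[hd][:,:2]*1000).astype(np.float32)))
c=camera('top');W=pts(c);P=W.reshape(-1,3);g=(P[:,2]>.143)&(P[:,2]<.16)&(np.hypot(P[:,0]-.5,P[:,1]-.332)<.06);print('grip',cv2.minAreaRect((P[g][:,:2]*1000).astype(np.float32)))
"
```

```text
joints [-0.38  0.52  0.41  1.46 -0.   -0.47] turn [ 0.     -0.0004  0.0099] shift [ 0.0066 -0.0567 -0.1829]
509 ((587.636962890625, -297.55657958984375), (35.98138427734375, 12.302050590515137), 4.700194358825684)
grip ((501.2108154296875, 332.65765380859375), (59.25344467163086, 15.730965614318848), 12.37033462524414)
```

Request:
send_rows(steps="1 0.003 -0.03 0 0 0 0; 1 0.003 -0.03 -0.02 0 0 0; 1 0 0 -0.04 0 0 0; 1 0 0 -0.04 0 0 0; 1 0 0 -0.03 0 0 0")

```text
clock: 9.37
eef_pos: [0.5939, -0.2933, 0.0948]
tool_rot: [-0.043, 0.999, 0.001, -0.001]
ft_force: [0.2, 0.3, -0.9]
grip_width: 0.0852
grasp_force: 0.0
```

Request:
send_rows(steps="1 0 0 -0.03 0 0 0; 1 0 0 -0.02 0 0 0; 1 0 0 -0.003 0 0 0; -1 0 0 0 0 0 0; -1 0 0 0 0 0 0")

```text
clock: 9.78
eef_pos: [0.5959, -0.2942, 0.0465]
tool_rot: [-0.044, 0.999, -0.0, 0.001]
ft_force: [0.8, -0.4, 1.7]
grip_width: 0.0637
grasp_force: 0.0
```

Request:
send_rows(steps="-1 0 0 0 0 0 0; -1 0 0 0 0 0 0; -1 0 0 0 0 0 0; -1 0 0 0 0 0 0; -1 0 0 0 0 0 0")

```text
clock: 10.2
eef_pos: [0.5955, -0.2951, 0.0467]
tool_rot: [-0.043, 0.999, -0.0, 0.001]
ft_force: [0.0, -0.2, 3.5]
grip_width: 0.0111
grasp_force: 60.5
```

Request:
send_rows(steps="-1 0 0 0 0 0 0; -1 0 0 0 0 0 0; -1 0 0 0 0 0 0; -1 0 0 0 0 0 0; -1 0 0 0 0 0 0")

```text
clock: 10.62
eef_pos: [0.5956, -0.2951, 0.0466]
tool_rot: [-0.043, 0.999, -0.0, 0.001]
ft_force: [0.6, 0.2, 4.5]
grip_width: 0.0113
grasp_force: 60.8
```

Request:
send_rows(steps="-1 0 0 0.005 0 0 0; -1 0 0 0.015 0 0 0; -1 0 0 0.02 0 0 0; -1 0 0 0.02 0 0 0; -1 0 0 0.02 0 0 0")

```text
clock: 11.03
eef_pos: [0.5935, -0.294, 0.1243]
tool_rot: [-0.043, 0.999, 0.001, -0.002]
ft_force: [0.8, -0.8, -2.2]
grip_width: 0.0109
grasp_force: 59.5
```

Request:
send_rows(steps="-1 0 0 0.025 0 0 0; -1 0 0 0.025 0 0 0; -1 0 0 0.025 0 0 0; -1 0 0 0.025 0 0 0; -1 0 0 0.015 0 0 0")

```text
clock: 11.45
eef_pos: [0.5948, -0.2946, 0.2422]
tool_rot: [-0.043, 0.999, 0.0, 0.0]
ft_force: [0.0, -1.0, -3.3]
grip_width: 0.0109
grasp_force: 59.5
```

```bash
python3 -c "
from h import *
c=camera('scene');save('s2',c['frame'][230:370,130:330],3)
W=pts(c);o=get_obs();print(o['eef_pos'],o['joint_pos'],o['ft_force'])
"
```

```text
[ 0.59575997 -0.29511204  0.24507179] [-4.60034386e-01  5.82494697e-01  5.55200737e-01  1.53855087e+00
  2.42137041e-04 -5.46146159e-01] [ 1.04182325 -0.5576056  -1.02928613]
```

View pics/s2.png

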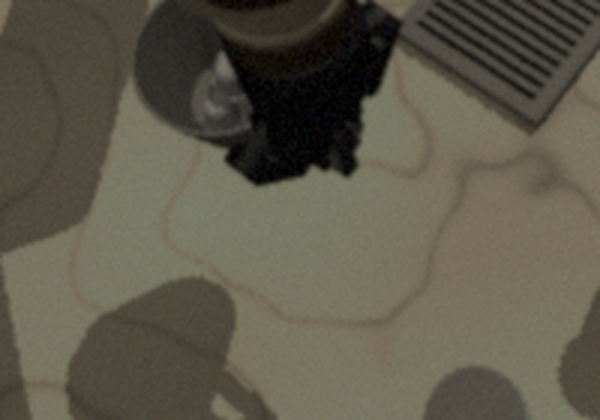

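Picture: the caddy hangs level from the gripper (crop px 190,70) with the capsules inside. Next I carry it to the bin.

Request:
send_rows(steps="-1 0 0.01 0.005 0 0 0.01; -1 0 0.025 0.005 0 0 0.02; -1 0 0.035 0.005 0 0 0.02; -1 0 0.038 0.005 0 0 0.02; -1 0 0.038 0.006 0 0 0.02")

```text
clock: 11.92
eef_pos: [0.593, -0.1466, 0.2633]
tool_rot: [-0.088, 0.996, 0.001, -0.003]
ft_force: [0.6, 0.4, -3.0]
grip_width: 0.0113
grasp_force: 59.5
```

Request:
send_rows(steps="-1 0 0.038 0 0 0 0.02; -1 0 0.038 0 0 0 0.02; -1 0 0.038 0 0 0 0.02; -1 0 0.038 0 0 0 0.02; -1 0 0.038 0 0 0 0.02")

```text
clock: 12.33
eef_pos: [0.5928, 0.0438, 0.2638]
tool_rot: [-0.138, 0.99, 0.0, -0.003]
ft_force: [0.8, -0.2, -3.1]
grip_width: 0.0112
grasp_force: 59.5
```

Request:
send_rows(steps="-1 0 0.038 0 0 0 0.02; -1 0 0.038 0 0 0 0.02; -1 0 0.038 0 0 0 0.02; -1 0 0.038 0 0 0 0.02; -1 0.004 0.033 0 0 0 0.02")

```text
clock: 12.75
eef_pos: [0.5962, 0.2292, 0.2638]
tool_rot: [-0.189, 0.982, 0.0, -0.003]
ft_force: [1.2, -0.3, -2.7]
grip_width: 0.011
grasp_force: 59.5
```

Request:
send_rows(steps="-1 0 0.025 0 0 0 0.02; -1 0 0.015 0 0 0 0.02; -1 0 0.007 0 0 0 0; -1 0 0 0 0 0 0; -1 0 0 0 0 0 0")

```text
clock: 13.17
eef_pos: [0.5984, 0.2723, 0.2654]
tool_rot: [-0.206, 0.978, -0.001, -0.001]
ft_force: [0.1, 0.1, -3.9]
grip_width: 0.0112
grasp_force: 59.5
```

```bash
python3 -c "
from h import *
need(.376+np.pi,(.60,.256,.271))
c=camera('top');P=pts(c).reshape(-1,3);a=c['frame'];save('t3',a[100:320,100:420],2.4)
"
```

```text
joints [ 0.43  0.57  0.59  1.59 -0.    0.01] turn [ 0.0016 -0.0022 -0.0396] shift [ 0.0016 -0.0163  0.0056]
```

View pics/t3.png

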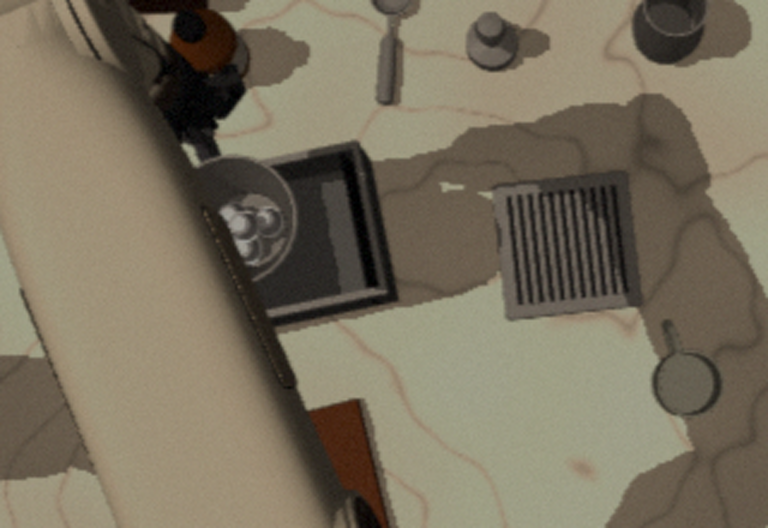

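Picture: the caddy with four capsules (crop px 250,220) sits partly over the open bin (330,230). Now I start the tilt, moving into the pour position.

Request:
send_rows(steps="-1 0 -0.008 0.006 0 0 -0.02; -1 0 -0.008 0 0 0 -0.02; -1 0.009 0 0 0.02 -0.051 0; -1 0.009 0 0 0.04 -0.101 0; -1 0.009 0 0 0.04 -0.101 0")

```text
clock: 13.63
eef_pos: [0.6275, 0.2552, 0.2731]
tool_rot: [-0.183, 0.973, 0.026, 0.136]
ft_force: [0.6, -1.0, -2.0]
grip_width: 0.0109
grasp_force: 59.5
```

Request:
send_rows(steps="-1 0.009 0 0 0.04 -0.101 0; -1 0.009 0 0 0.04 -0.101 0; -1 0.009 0 0 0.04 -0.101 0; -1 0 0 0 0.04 -0.101 0; -1 0 0 0 0.04 -0.101 0")

```text
clock: 14.05
eef_pos: [0.6525, 0.2543, 0.2735]
tool_rot: [-0.17, 0.904, 0.073, 0.385]
ft_force: [0.8, 0.6, -4.5]
grip_width: 0.011
grasp_force: 59.6
```

Request:
send_rows(steps="-1 0 0 0 0.02 -0.051 0; -1 0 0 0 0 0 0; -1 0 0 0 0 0 0; -1 0 0 0 0 0 0; -1 0 0 0 0 0 0")

```text
clock: 14.47
eef_pos: [0.655, 0.2575, 0.2748]
tool_rot: [-0.17, 0.893, 0.078, 0.409]
ft_force: [0.5, -0.3, -2.0]
grip_width: 0.0112
grasp_force: 59.7
```

```bash
python3 -c "
from h import *
o=get_obs();print(np.round(o['joint_pos'],3),o['eef_pos'],R.from_quat(o['tool_rot']).as_matrix().round(3))
c=camera('top');save('t4',c['frame'][100:320,100:420],2.4)
"
```

```text
[ 0.374  0.113 -0.417  0.182  0.002 -0.001] [0.65500052 0.25745179 0.27482844] [[-0.609 -0.367  0.704]
 [-0.239  0.93   0.278]
 [-0.757  0.001 -0.654]]
```

View pics/t4.png

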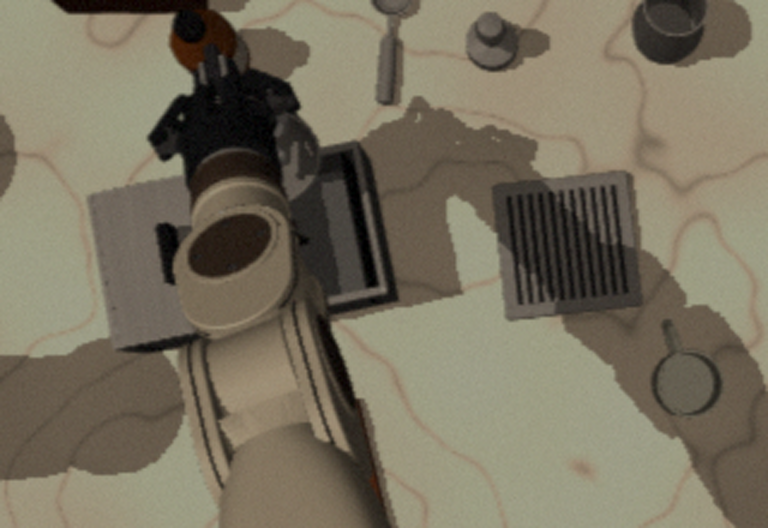

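The caddy (crop px 300,155) is tilted about 49° over the mouth, with the lid fully open at left. I continue tipping about the lip.

Request:
send_rows(steps="-1 -0.0086 -0.0034 0.0095 0.032 -0.0812 0; -1 -0.0086 -0.0034 0.0095 0.032 -0.0812 0; -1 -0.01 -0.004 0.0077 0.032 -0.0812 0; -1 -0.01 -0.004 0.0077 0.032 -0.0812 0; -1 -0.0112 -0.0044 0.0057 0.032 -0.0812 0")

```text
clock: 14.93
eef_pos: [0.6057, 0.2387, 0.3145]
tool_rot: [-0.149, 0.784, 0.113, 0.592]
ft_force: [1.7, -0.2, -5.0]
grip_width: 0.0108
grasp_force: 59.8
```

Request:
send_rows(steps="-1 -0.0112 -0.0044 0.0057 0.032 -0.0812 0; -1 -0.0118 -0.0047 0.0036 0.032 -0.0812 0; -1 -0.0118 -0.0047 0.0036 0.032 -0.0812 0; -1 -0.0123 -0.0048 0.0013 0.032 -0.0812 0; -1 -0.0123 -0.0048 0.0013 0.032 -0.0812 0")

```text
clock: 15.35
eef_pos: [0.5933, 0.2338, 0.3384]
tool_rot: [-0.127, 0.666, 0.138, 0.722]
ft_force: [1.0, 0.9, -2.1]
grip_width: 0.011
grasp_force: 60.0
```

```bash
python3 -c "
from h import *
o=get_obs();print(np.round(o['joint_pos'],3),o['eef_pos'],R.from_quat(o['tool_rot']).as_matrix()[:,2].round(3))
"
```

```text
[ 0.374  0.401 -1.084 -1.565  0.003 -0.   ] [0.59328682 0.2338447  0.33837351] [0.927 0.367 0.08 ]
```

```bash
cat > k.py <<'E'
import numpy as np
D=np.array([[.241,.005,1.335,.4996,.2305],[.3342,.1332,1.3702,.5468,.2317],[.5825,.5552,1.5386,.6648,.2451],[.113,-.417,.182,.7038,.2748],[.401,-1.084,-1.565,.6377,.3384]])
def rows(q2,q3,q4):
    f=q2-q3;p=f+q4;s,c=np.sin,np.cos
    return [s(q2),c(q2),c(f),s(f),c(p),0],[c(q2),-s(q2),-s(f),c(f),-s(p),1]
A=[];y=[]
for d in D:
    a,b=rows(*d[:3]);A+=[a,b];y+=[d[3],d[4]]
X,res,rk,_=np.linalg.lstsq(np.array(A),np.array(y),rcond=None)
E
python3 - <<'E'
from k import *
print(X.round(4),res,rk,(np.array(A)@X-y).round(4))
q2,q3,q4=np.meshgrid(np.arange(-1.0,1.8,.02),np.arange(-1.07,1.2,.02),np.arange(-1.95,2.1,.02))
s,c=np.sin,np.cos;f=q2-q3;p=f+q4
r=X[0]*s(q2)+X[1]*c(q2)+X[2]*c(f)+X[3]*s(f)+X[4]*c(p);z=X[0]*c(q2)-X[1]*s(q2)-X[2]*s(f)+X[3]*c(f)-X[4]*s(p)+X[5]
for th in range(90,140,10):
    t=np.pi/2+p;t=np.pi/2-p
    lr=r-(.1495*c(t)+.0283*s(t));lz=z-(.1495*s(t)-.0283*c(t))
    m=abs(t-np.deg2rad(th))<.03
    out=[]
    for h in (.17,.20,.23,.27,.31,.35):
        k=m&(abs(lz-h)<.01);out.append((h,round(lr[k].min(),3) if k.any() else None,round(lr[k].max(),3) if k.any() else None))
    print(th,out)
E
```

```text
[ 0.4943 -0.0014  0.3921  0.0079  0.4058  0.2403] [4.38130293e-07] 6 [ 0.0001  0.0003 -0.0003 -0.0004  0.0002  0.0001  0.0001  0.0002 -0.0001
 -0.0001]
90 [(0.17, np.float64(0.603), np.float64(1.25)), (0.2, np.float64(0.588), np.float64(1.247)), (0.23, np.float64(0.568), np.float64(1.242)), (0.27, np.float64(0.526), np.float64(1.236)), (0.31, np.float64(0.447), np.float64(1.225)), (0.35, np.float64(0.35), np.float64(1.216))]
100 [(0.17, np.float64(0.643), np.float64(1.272)), (0.2, np.float64(0.637), np.float64(1.271)), (0.23, np.float64(0.629), np.float64(1.269)), (0.27, np.float64(0.61), np.float64(1.266)), (0.31, np.float64(0.581), np.float64(1.262)), (0.35, np.float64(0.536), np.float64(1.252))]
110 [(0.17, np.float64(0.737), np.float64(1.277)), (0.2, np.float64(0.707), np.float64(1.278)), (0.23, np.float64(0.66), np.float64(1.278)), (0.27, np.float64(0.645), np.float64(1.278)), (0.31, np.float64(0.632), np.float64(1.274)), (0.35, np.float64(0.608), np.float64(1.27))]
120 [(0.17, np.float64(0.868), np.float64(1.268)), (0.2, np.float64(0.85), np.float64(1.27)), (0.23, np.float64(0.819), np.float64(1.273)), (0.27, np.float64(0.783), np.float64(1.275)), (0.31, np.float64(0.728), np.float64(1.275)), (0.35, np.float64(0.649), np.float64(1.273))]
130 [(0.17, np.float64(0.968), np.float64(1.238)), (0.2, np.float64(0.956), np.float64(1.245)), (0.23, np.float64(0.942), np.float64(1.25)), (0.27, np.float64(0.915), np.float64(1.255)), (0.31, np.float64(0.885), np.float64(1.258)), (0.35, np.float64(0.844), np.float64(1.26))]
```

```bash
python3 -c "
from h import *
print(get_obs()['eef_pos'])
a=camera('scene')['frame'][60:230,290:480];b=camera('top')['frame'][130:270,100:290]
save('b5',np.hstack([cv2.resize(a,(400,358)),cv2.resize(b,(400,358))]))
"
```

```text
[0.59328682 0.2338447  0.33837351]
```

View pics/b5.png

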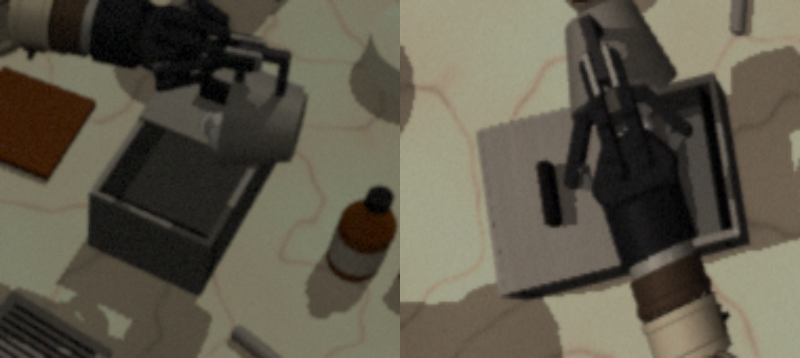

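The crop shows the caddy mouth over the bin (left panel, 215,125) with the capsules still inside. The arm is at its fold limit at about 95° of tilt, so I need a steeper pour. I'll set the caddy down on free counter near the base and regrasp the handle with the gripper leaning outward about 45°, then pour from there.

Request:
send_rows(steps="-1 0.0089 0.0034 -0.009 -0.0408 0.1035 0; -1 0.0089 0.0034 -0.009 -0.0408 0.1035 0; -1 0.0089 0.0034 -0.009 -0.0408 0.1035 0; -1 0.0089 0.0034 -0.009 -0.0408 0.1035 0; -1 0.0089 0.0034 -0.009 -0.0408 0.1035 0")

```text
clock: 15.87
eef_pos: [0.6262, 0.2464, 0.3042]
tool_rot: [-0.151, 0.791, 0.111, 0.583]
ft_force: [1.1, 0.2, -2.8]
grip_width: 0.0113
grasp_force: 59.8
```

Request:
send_rows(steps="-1 0.0089 0.0034 -0.009 -0.0408 0.1035 0; -1 0.0089 0.0034 -0.009 -0.0408 0.1035 0; -1 -0.007 0 0.004 -0.0394 0.1 0; -1 -0.007 0 0.004 -0.0394 0.1 0; -1 -0.007 0 0.004 -0.0394 0.1 0")

```text
clock: 16.28
eef_pos: [0.6249, 0.2524, 0.2995]
tool_rot: [-0.171, 0.898, 0.076, 0.397]
ft_force: [2.1, 0.1, -3.8]
grip_width: 0.0107
grasp_force: 59.7
```

Request:
send_rows(steps="-1 -0.007 0 0.004 -0.0394 0.1 0; -1 -0.007 0 0.004 -0.0394 0.1 0; -1 -0.007 0 0.004 -0.0394 0.1 0; -1 -0.007 0 0.004 -0.0394 0.1 0; -1 -0.007 0 0.004 -0.0394 0.1 0")

```text
clock: 16.7
eef_pos: [0.5917, 0.2527, 0.3213]
tool_rot: [-0.184, 0.97, 0.031, 0.156]
ft_force: [1.4, 1.4, -2.6]
grip_width: 0.0108
grasp_force: 59.6
```

Request:
send_rows(steps="-1 0 0 0 0 0 0; -1 0 0 0 0 0 0; -1 0 0 0 0 0 0; -1 0 0 0 0 0 0; -1 0 0 0 0 0 0")

```text
clock: 17.12
eef_pos: [0.593, 0.2529, 0.3146]
tool_rot: [-0.184, 0.97, 0.031, 0.157]
ft_force: [-0.0, -0.5, -2.6]
grip_width: 0.0107
grasp_force: 59.7
```

```bash
python3 -c "
from h import *
need(.02+np.pi,(.4365,.012,.25))
c=camera('top');save('t6',c['frame']);W=pts(c).reshape(-1,3)
o=get_obs();print(o['eef_pos'])
m=(W[:,0]>.2)&(W[:,0]<.45)&(abs(W[:,1])<.11)&(W[:,2]>.012)&(W[:,2]<.15);print('stuff near spot',m.sum(),W[m].mean(0) if m.any() else '')
"
```

```text
joints [ 0.41  0.26  0.19  1.18 -0.01  0.03] turn [-0.0648  0.3159 -0.3525] shift [-0.1565 -0.2409 -0.0646]
[0.59319355 0.25300428 0.31460745]
stuff near spot 18 [ 0.44205223 -0.01817748  0.01517991]
```

Request:
send_rows(steps="-1 0 0 0 -0.0392 0.0994 0; -1 0 0 0 -0.0392 0.0994 0; -1 -0.01 -0.014 0 -0.0392 0.0994 0; -1 -0.0185 -0.0268 0 0 0 -0.045; -1 -0.0185 -0.0268 0 0 0 -0.045")

```text
clock: 17.58
eef_pos: [0.5503, 0.187, 0.3066]
tool_rot: [-0.142, 0.99, -0.0, -0.005]
ft_force: [0.4, -0.7, -2.2]
grip_width: 0.0111
grasp_force: 59.6
```

Request:
send_rows(steps="-1 -0.0185 -0.0268 0 0 0 -0.045; -1 -0.0185 -0.0268 0 0 0 -0.045; -1 -0.0185 -0.0268 0 0 0 -0.045; -1 -0.0185 -0.0268 0 0 0 -0.045; -1 -0.0185 -0.0268 0 0 0 -0.045")

```text
clock: 18.0
eef_pos: [0.4536, 0.0509, 0.3146]
tool_rot: [-0.029, 1.0, 0.001, 0.001]
ft_force: [0.4, -0.6, -2.4]
grip_width: 0.0107
grasp_force: 59.6
```

Request:
send_rows(steps="-1 -0.0185 -0.0268 0 0 0 -0.041; -1 -0.0085 -0.0126 0 0 0 0; -1 0 0 -0.02 0 0 0; -1 0 0 -0.02 0 0 0; -1 0 0 -0.02 0 0 0")

```text
clock: 18.42
eef_pos: [0.4278, 0.0121, 0.2547]
tool_rot: [-0.009, 1.0, 0.001, 0.002]
ft_force: [-0.1, 1.2, -3.4]
grip_width: 0.0109
grasp_force: 59.6
```

Request:
send_rows(steps="-1 0 0 -0.03 0 0 0; -1 0 0 -0.03 0 0 0; -1 0 0 -0.03 0 0 0; -1 0 0 -0.02 0 0 0; -1 0 0 0 0 0 0")

```text
clock: 18.83
eef_pos: [0.424, 0.0125, 0.1408]
tool_rot: [-0.01, 1.0, 0.001, -0.004]
ft_force: [-0.7, -0.7, -3.2]
grip_width: 0.0105
grasp_force: 59.5
```

```bash
python3 -c "
from h import *
need(.02+np.pi,(.4265,.012,.0467))
for n in('scene','top'):
  W=pts(camera(n));P=W.reshape(-1,3);m=(np.hypot(P[:,0]-.335,P[:,1]-.01)<.075)&(P[:,2]>.1)&(P[:,2]<.25)
  print(n,m.sum(),np.round(P[m].min(0),3),np.round(P[m].max(0),3))
"
```

```text
joints [ 0.03  0.16 -0.34  1.07  0.    0.01] turn [-0.0013 -0.0075  0.0006] shift [ 0.0025 -0.0005 -0.0941]
scene 1088 [ 0.272 -0.047  0.1  ] [0.409 0.06  0.174]
top 18 [ 0.332 -0.044  0.169] [ 0.359 -0.039  0.176]
```

Request:
send_rows(steps="-1 0.002 0 -0.025 0 -0.004 0; -1 0 0 -0.025 0 0 0; -1 0 0 -0.02 0 0 0; -1 0 0 -0.012 0 0 0; -1 0 0 -0.005 0 0 0")

```text
clock: 19.35
eef_pos: [0.4306, 0.0127, 0.058]
tool_rot: [-0.01, 1.0, 0.001, 0.003]
ft_force: [-0.3, -0.3, -2.1]
grip_width: 0.011
grasp_force: 59.5
```

Request:
send_rows(steps="-1 0 0 -0.003 0 0 0; -1 0 0 -0.002 0 0 0; -1 0 0 0 0 0 0; -1 0 0 0 0 0 0; -1 0 0 0 0 0 0")

```text
clock: 19.77
eef_pos: [0.4308, 0.0127, 0.0536]
tool_rot: [-0.01, 1.0, 0.001, 0.003]
ft_force: [0.3, -0.4, -2.6]
grip_width: 0.0113
grasp_force: 59.5
```

Request:
send_rows(steps="-1 0 0 -0.003 0 0 0; -1 0 0 -0.002 0 0 0; -1 0 0 -0.001 0 0 0; -1 0 0 0 0 0 0; -1 0 0 0 0 0 0")

```text
clock: 20.18
eef_pos: [0.4307, 0.0127, 0.0472]
tool_rot: [-0.01, 1.0, 0.001, 0.003]
ft_force: [0.8, 0.5, 3.1]
grip_width: 0.011
grasp_force: 60.4
```

Request:
send_rows(steps="1 0 0 0 0 0 0; 1 0 0 0 0 0 0; 1 0 0 0 0 0 0; 1 0 0 0 0 0 0; 1 0 0 0 0 0 0")

```text
clock: 20.6
eef_pos: [0.4296, 0.0126, 0.0465]
tool_rot: [-0.01, 1.0, 0.001, 0.002]
ft_force: [-0.4, 1.0, 0.4]
grip_width: 0.071
grasp_force: 0.0
```

Request:
send_rows(steps="1 0 0 0.02 0 0 0; 1 0 0 0.035 0 0 0; 1 0 0 0.035 0 0 0; 1 0 0 0.03 0 0 0; 1 0.01 0 0 -0.002 0.112 0")

```text
clock: 21.02
eef_pos: [0.4386, 0.0127, 0.177]
tool_rot: [-0.01, 0.999, 0.0, -0.047]
ft_force: [1.0, -0.4, 1.4]
grip_width: 0.0858
grasp_force: 0.0
```

Request:
send_rows(steps="1 0.01 0 0 -0.002 0.112 0; 1 0.01 0 0 -0.002 0.112 0; 1 0.01 0 0 -0.002 0.112 0; 1 0.01 0 0 -0.002 0.112 0; 1 0.01 0 0 -0.002 0.112 0")

```text
clock: 21.43
eef_pos: [0.4909, 0.0127, 0.1672]
tool_rot: [-0.009, 0.944, -0.002, -0.329]
ft_force: [0.3, -0.8, 0.6]
grip_width: 0.0852
grasp_force: 0.0
```

Request:
send_rows(steps="1 0.01 0 0 -0.002 0.112 0; 1 0 0 -0.01 0 0 0; 1 0 0 -0.02 0 0 0; 1 0 0 0 0 0 0; 1 0 0 0 0 0 0")

```text
clock: 21.85
eef_pos: [0.4989, 0.0126, 0.1355]
tool_rot: [-0.009, 0.924, -0.002, -0.382]
ft_force: [-0.1, 0.3, 0.4]
grip_width: 0.0854
grasp_force: 0.0
```

```bash
python3 -c "
from h import *
o=get_obs();print(np.round(o['joint_pos'],3),o['eef_pos'],R.from_quat(o['tool_rot']).as_matrix().round(3))
for n in ('top','scene','wrist'):
  c=camera(n);c['obs']=o;save('x'+n,c['frame']);P=pts(c).reshape(-1,3)
  m=(P[:,2]>.066)&(P[:,2]<.08)&(P[:,0]>.402)&(P[:,0]<.455)&(abs(P[:,1]-.01)<.03)
  k=(P[:,2]>.06)&(P[:,2]<.085)&(P[:,0]>.26)&(P[:,0]<.46)&(abs(P[:,1]-.01)<.07)
  print(n,m.sum(),cv2.minAreaRect((P[m][:,:2]*1000).astype(np.float32)) if m.sum()>5 else '',k.sum(),P[k].min(0).round(3) if k.any() else'',P[k].max(0).round(3) if k.any() else'')
"
```

```text
[2.200e-02 9.680e-01 6.930e-01 2.081e+00 5.000e-03 2.000e-03] [0.49890221 0.01262554 0.13545979] [[-0.707 -0.018 -0.707]
 [-0.014  1.    -0.011]
 [ 0.707  0.002 -0.708]]
top 0  253 [ 0.283 -0.043  0.06 ] [0.349 0.068 0.081]
scene 71 ((420.9584045410156, 11.480741500854492), (12.765263557434082, 36.470726013183594), 89.13536834716797) 528 [ 0.28  -0.046  0.06 ] [0.44  0.068 0.081]
wrist 680 ((421.778564453125, 11.963193893432617), (39.50527572631836, 11.367693901062012), 1.0338144302368164) 4103 [ 0.28  -0.047  0.06 ] [0.442 0.067 0.074]
```

Request:
send_rows(steps="1 -0.02 -0.001 -0.021 0 0 0; 1 -0.02 0 -0.021 0 0 0; 1 -0.02 0 -0.021 0 0 0; 1 -0.016 0 -0.017 0 0 0; 1 -0.007 0 -0.007 0 0 0")

```text
clock: 22.42
eef_pos: [0.4146, 0.0117, 0.0509]
tool_rot: [-0.009, 0.925, -0.002, -0.38]
ft_force: [0.4, -0.6, -0.4]
grip_width: 0.085
grasp_force: 0.0
```

Request:
send_rows(steps="-1 0 0 0 0 0 0; -1 0 0 0 0 0 0; -1 0 0 0 0 0 0; -1 0 0 0 0 0 0; -1 0 0 0 0 0 0")

```text
clock: 22.83
eef_pos: [0.4182, 0.0117, 0.0504]
tool_rot: [-0.009, 0.925, -0.002, -0.379]
ft_force: [-0.1, -0.3, -0.3]
grip_width: 0.0258
grasp_force: 0.0
```

Request:
send_rows(steps="-1 0 0 0 0 0 0; -1 0 0 0 0 0 0; -1 0 0 0 0 0 0; -1 0 0 0 0 0 0; -1 0 0 0 0 0 0")

```text
clock: 23.25
eef_pos: [0.4176, 0.0118, 0.05]
tool_rot: [-0.009, 0.925, -0.002, -0.38]
ft_force: [4.0, 0.5, 4.5]
grip_width: 0.0111
grasp_force: 61.6
```

Request:
send_rows(steps="-1 0 0 0.005 0 0 0; -1 0 0 0.015 0 0 0; -1 0 0 0.02 0 0 0; -1 0 0 0.02 0 0 0; -1 0 0 0.02 0 0 0")

```text
clock: 23.67
eef_pos: [0.4165, 0.0115, 0.1296]
tool_rot: [-0.009, 0.925, -0.003, -0.381]
ft_force: [0.0, 0.2, -3.0]
grip_width: 0.0108
grasp_force: 60.4
```

Request:
send_rows(steps="-1 0 0 0.025 0 0 0; -1 0 0 0.025 0 0 0; -1 0 0 0.025 0 0 0; -1 0 0 0.025 0 0 0; -1 0 0 0.02 0 0 0")

```text
clock: 24.08
eef_pos: [0.4168, 0.0115, 0.2508]
tool_rot: [-0.009, 0.925, -0.003, -0.38]
ft_force: [-0.8, 1.1, -2.8]
grip_width: 0.0109
grasp_force: 60.5
```

```bash
python3 -c "
from h import *
o=get_obs();p=o['eef_pos'];print(np.round(o['joint_pos'],3),p,R.from_quat(o['tool_rot']).as_matrix()[:,2].round(3))
for n in ('top','scene'):
  c=camera(n);P=pts(c).reshape(-1,3);P=P[np.linalg.norm(P-(p+[-.0775,0,.026]),axis=1)<.068];print(n,len(P),P.min(0).round(3),P.max(0).round(3))
  save('y'+n,c['frame'])
"
```

```text
[2.400e-02 7.010e-01 4.780e-01 2.127e+00 5.000e-03 2.000e-03] [0.41682043 0.01150611 0.25077395] [-0.703 -0.011 -0.711]Traceback (most recent call last):
  File "<string>", line 5, in <module>
    c=camera(n);P=pts(c).reshape(-1,3);P=P[np.linalg.norm(P-(p+[-.0775,0,.026]),axis=1)<.068];print(n,len(P),P.min(0).round(3),P.max(0).round(3))
                                                                                                             ~~~~~^^^
    return umr_minimum(a, axis, None, out, keepdims, initial, where)
ValueError: zero-size array to reduction operation minimum which has no identity
```

```bash
python3 - <<'E'
from k import *
def ik(r,z,p):
    wr=r-.4058*np.cos(p);wz=z+.4058*np.sin(p)-.2403;d=np.hypot(wr,wz)
    ci=(.4943**2+.3921**2-d*d)/(2*.4943*.3921)
    if abs(ci)>1:return None
    q3=np.arccos(ci)-np.pi/2
    sh=np.arccos((.4943**2+d*d-.3921**2)/(2*.4943*d));q2=np.pi/2-np.arctan2(wz,wr)-sh
    return np.round([q2,q3,p-q2+q3],2)
for Lr,Lz in((.582,.175),(.587,.19),(.592,.2)):
  for th in(50,70,90,100,110,115,120,125):
    t=np.deg2rad(th);print(Lr,th,ik(Lr+.1376*np.cos(t)+.025*np.sin(t),Lz+.1376*np.sin(t)-.025*np.cos(t),np.deg2rad(134.7-th)))
E
```

```text
0.582 50 [0.55 0.57 1.5 ]
0.582 70 [0.19 0.03 0.97]
0.582 90 [-0.1  -0.45  0.43]
0.582 100 [-0.2  -0.68  0.13]
0.582 110 [-0.25 -0.9  -0.22]
0.582 115 [-0.24 -1.01 -0.43]
0.582 120 [-0.18 -1.12 -0.68]
0.582 125 [-0.05 -1.23 -1.02]
0.587 50 [0.57 0.64 1.55]
0.587 70 [0.19 0.07 1.01]
0.587 90 [-0.1  -0.41  0.47]
0.587 100 [-0.21 -0.64  0.18]
0.587 110 [-0.27 -0.86 -0.16]
0.587 115 [-0.26 -0.97 -0.37]
0.587 120 [-0.22 -1.08 -0.61]
0.587 125 [-0.11 -1.19 -0.91]
0.592 50 [0.58 0.69 1.58]
0.592 70 [0.2  0.11 1.03]
0.592 90 [-0.1  -0.38  0.5 ]
0.592 100 [-0.21 -0.61  0.2 ]
0.592 110 [-0.27 -0.83 -0.13]
0.592 115 [-0.27 -0.94 -0.33]
0.592 120 [-0.24 -1.05 -0.56]
0.592 125 [-0.15 -1.17 -0.85]
```

Request:
send_rows(steps="-1 0 0 0.007 0.001 -0.05 0; -1 0 0 0.007 0.002 -0.1 0; -1 0 0 0.007 0.002 -0.1 0; -1 0 0 0.007 0.002 -0.1 0; -1 0 0 0.002 0.001 -0.05 0")

```text
clock: 24.55
eef_pos: [0.4166, 0.0115, 0.281]
tool_rot: [-0.01, 0.983, -0.001, -0.186]
ft_force: [-1.1, 0.5, -2.6]
grip_width: 0.0109
grasp_force: 60.5
```

Request:
send_rows(steps="-1 0.0225 0.024 0 0 0 0.0354; -1 0.0225 0.024 0 0 0 0.0354; -1 0.0225 0.024 0 0 0 0.0354; -1 0.0225 0.024 0 0 0 0.0354; -1 0.0225 0.024 0 0 0 0.0354")

```text
clock: 24.97
eef_pos: [0.5298, 0.1325, 0.2784]
tool_rot: [-0.097, 0.977, -0.018, -0.189]
ft_force: [1.4, -0.1, -1.5]
grip_width: 0.0112
grasp_force: 60.4
```

Request:
send_rows(steps="-1 0.0225 0.024 0 0 0 0.0354; -1 0.0225 0.024 0 0 0 0.0354; -1 0.0225 0.024 0 0 0 0.0354; -1 0.0225 0.024 0 0 0 0.0354; -1 0.0225 0.024 0 0 0 0.0354")

```text
clock: 25.38
eef_pos: [0.6045, 0.2391, 0.2441]
tool_rot: [-0.184, 0.969, -0.029, -0.162]
ft_force: [0.2, -0.8, -2.6]
grip_width: 0.0112
grasp_force: 61.0
```

Request:
send_rows(steps="-1 0.002 0.002 0 0.0347 -0.088 0; -1 0.002 0.002 0 0.0347 -0.088 0; -1 0 0 0 0.0347 -0.088 0; -1 0 0 0 0.0347 -0.088 0; -1 0 0 0 0.0347 -0.088 0")

```text
clock: 25.8
eef_pos: [0.6076, 0.2415, 0.2454]
tool_rot: [-0.186, 0.981, 0.012, 0.055]
ft_force: [0.1, 0.4, -2.7]
grip_width: 0.0113
grasp_force: 60.9
```

```bash
python3 -c "
from h import *
o=get_obs();print(np.round(o['joint_pos'],3),o['eef_pos'],R.from_quat(o['tool_rot']).as_matrix().round(3))
"
```

```text
[0.377 0.458 0.347 1.347 0.004 0.002] [0.60759336 0.24146416 0.24535707] [[-0.925 -0.366  0.104]
 [-0.363  0.931  0.045]
 [-0.113  0.004 -0.994]]
```

Request:
send_rows(steps="-1 0.019 0.0068 0.017 0 0 0; -1 0.019 0.0068 0.017 0 0 0; -1 0 0 0 0 0 0; -1 -0.008 -0.0032 0.0087 0.032 -0.0812 0; -1 -0.008 -0.0032 0.0087 0.032 -0.0812 0")

```text
clock: 26.22
eef_pos: [0.6317, 0.2493, 0.293]
tool_rot: [-0.184, 0.973, 0.028, 0.138]
ft_force: [-0.4, 1.4, -0.8]
grip_width: 0.0106
grasp_force: 60.9
```

Request:
send_rows(steps="-1 -0.0093 -0.0037 0.007 0.032 -0.0812 0; -1 -0.0093 -0.0037 0.007 0.032 -0.0812 0; -1 -0.0103 -0.004 0.0052 0.032 -0.0812 0; -1 -0.0103 -0.004 0.0052 0.032 -0.0812 0; -1 0 0 0 0 0 0")

```text
clock: 26.63
eef_pos: [0.5818, 0.2297, 0.3138]
tool_rot: [-0.178, 0.935, 0.059, 0.3]
ft_force: [-1.0, -0.9, -7.1]
grip_width: 0.0109
grasp_force: 60.9
```

```bash
python3 -c "
from h import *
o=get_obs();p=o['eef_pos'];print(np.round(o['joint_pos'],3),p,R.from_quat(o['tool_rot']).as_matrix()[:,2].round(3),p[:2]@[.93,.367])
"
```

```text
[ 0.374  0.018 -0.236  0.695  0.005 -0.   ] [0.58179012 0.22969294 0.31378825] [ 0.54   0.217 -0.813] 0.6253621168514181
```

Request:
send_rows(steps="-1 -0.0069 -0.0027 0.0072 0.032 -0.0812 0; -1 -0.0069 -0.0027 0.0052 0.032 -0.0812 0; -1 -0.0113 -0.0045 0.0031 0.032 -0.0812 0; -1 -0.0113 -0.0045 0.0011 0.032 -0.0812 0; -1 -0.0113 -0.0045 -0.001 0.032 -0.0812 0")

```text
clock: 27.05
eef_pos: [0.5427, 0.2142, 0.339]
tool_rot: [-0.161, 0.844, 0.097, 0.503]
ft_force: [0.7, 0.7, -3.2]
grip_width: 0.0111
grasp_force: 61.1
```

Request:
send_rows(steps="-1 -0.0113 -0.0045 -0.001 0.032 -0.0812 0; -1 -0.011 -0.0043 -0.003 0.032 -0.0812 0; -1 0 0 0 0 0 0; -1 0 0 0 0 0 0; -1 0 0 0 0 0 0")

```text
clock: 27.47
eef_pos: [0.5243, 0.207, 0.3367]
tool_rot: [-0.153, 0.8, 0.11, 0.569]
ft_force: [1.6, -0.0, -1.5]
grip_width: 0.0112
grasp_force: 61.2
```

```bash
python3 -c "
from h import *
o=get_obs();p=o['eef_pos'];print(np.round(o['joint_pos'],3),p,R.from_quat(o['tool_rot']).as_matrix()[:,2].round(3),p[:2]@[.93,.367])
a=camera('scene')['frame'][60:230,290:480];b=camera('top')['frame'][130:270,100:290]
save('b7',np.hstack([cv2.resize(a,(400,358)),cv2.resize(b,(400,358))]))
"
```

```text
[ 0.372 -0.246 -0.959 -0.379  0.007  0.   ] [0.52432789 0.20698492 0.33666656] [ 0.878  0.35  -0.328] 0.563588400193514
```

View pics/b7.png

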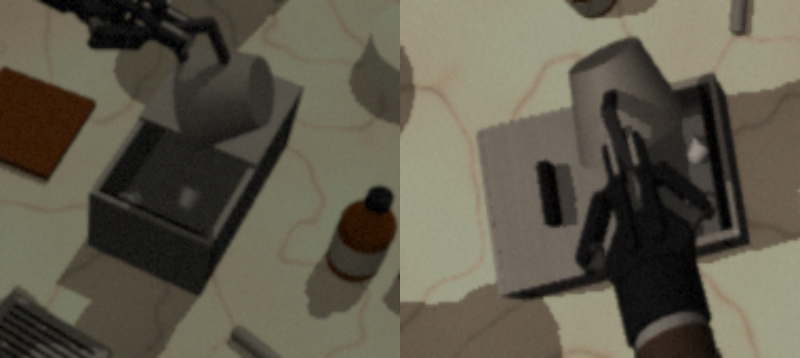

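Two capsules are visible in the bin (left panel, 130,190 and 188,195). The others are out of sight, so I tip further and shake.

Request:
send_rows(steps="-1 -0.006 -0.0025 -0.002 0.032 -0.0812 0; -1 -0.004 -0.002 -0.002 0.016 -0.04 0; -1 0 0 0.02 0 0 0; -1 0 0 -0.02 0 0 0; -1 0 0 0.02 0 0 0")

```text
clock: 27.98
eef_pos: [0.5162, 0.2033, 0.3418]
tool_rot: [-0.148, 0.774, 0.117, 0.605]
ft_force: [-1.3, -0.8, -6.7]
grip_width: 0.0112
grasp_force: 61.2
```

Request:
send_rows(steps="-1 0 0 -0.02 0 0 0; -1 0 0 0.02 0 0 0; -1 0 0 -0.02 0 0 0; -1 0 0 0 0 0 0; -1 0 0 0 0 0 0")

```text
clock: 28.4
eef_pos: [0.5172, 0.2037, 0.3336]
tool_rot: [-0.147, 0.768, 0.119, 0.613]
ft_force: [-0.3, -0.0, -2.1]
grip_width: 0.0112
grasp_force: 61.2
```

```bash
python3 -c "
from h import *
o=get_obs();p=o['eef_pos'];print(np.round(o['joint_pos'],3),p,R.from_quat(o['tool_rot']).as_matrix()[:,2].round(3))
"
```

```text
[ 0.37  -0.177 -1.083 -0.683  0.009  0.   ] [0.51722917 0.20372719 0.33364252] [ 0.906  0.361 -0.221]
```

Request:
send_rows(steps="-1 0.007 0.003 -0.0033 -0.0385 0.0977 0; -1 0.007 0.003 -0.0033 -0.0385 0.0977 0; -1 0.007 0.003 -0.0033 -0.0385 0.0977 0; -1 0.007 0.003 -0.0033 -0.0385 0.0977 0; -1 0.007 0.003 -0.0033 -0.0385 0.0977 0")

```text
clock: 28.82
eef_pos: [0.5482, 0.2169, 0.3196]
tool_rot: [-0.168, 0.884, 0.083, 0.427]
ft_force: [1.8, 0.6, -3.1]
grip_width: 0.011
grasp_force: 61.0
```

Request:
send_rows(steps="-1 0.007 0.003 -0.0033 -0.0385 0.0977 0; -1 0.007 0.003 -0.0033 -0.0385 0.0977 0; -1 0.007 0.003 -0.0033 -0.0385 0.0977 0; -1 0.007 0.003 -0.0033 -0.0385 0.0977 0; -1 0.007 0.003 -0.0033 -0.0385 0.0977 0")

```text
clock: 29.23
eef_pos: [0.5848, 0.2326, 0.3043]
tool_rot: [-0.183, 0.965, 0.037, 0.185]
ft_force: [0.8, 0.2, -3.5]
grip_width: 0.0113
grasp_force: 60.9
```

Request:
send_rows(steps="-1 0 -0.01 0 -0.0385 0.0977 0; -1 0 -0.02 0 -0.0385 0.0977 0; -1 -0.02 -0.025 0 0 0 -0.035; -1 -0.02 -0.025 0 0 0 -0.035; -1 -0.02 -0.025 0 0 0 -0.035")

```text
clock: 29.65
eef_pos: [0.5258, 0.1268, 0.2997]
tool_rot: [-0.133, 0.988, 0.013, 0.082]
ft_force: [0.4, -1.5, -2.0]
grip_width: 0.0113
grasp_force: 60.9
```

Request:
send_rows(steps="-1 -0.02 -0.025 0 0 0 -0.035; -1 -0.02 -0.025 0 0 0 -0.035; -1 -0.02 -0.025 0 0 0 -0.035; -1 -0.02 -0.025 0 0 0 -0.035; -1 -0.02 -0.025 0 0 0 -0.035")

```text
clock: 30.07
eef_pos: [0.424, 0.0009, 0.3028]
tool_rot: [-0.046, 0.995, 0.006, 0.086]
ft_force: [0.5, -0.7, -2.8]
grip_width: 0.0104
grasp_force: 60.9
```

```bash
python3 -c "
from h import *
o=get_obs();p=o['eef_pos'];print(np.round(o['joint_pos'],3),p,R.from_quat(o['tool_rot']).as_matrix().round(3))
a=camera('scene')['frame'][60:230,290:480];b=camera('top')['frame'][140:260,150:290]
save('b8',np.hstack([cv2.resize(a,(380,358)),cv2.resize(b,(417,358))]))
"
```

```text
[-0.014 -0.072 -0.172  1.299  0.022 -0.105] [0.42395438 0.00092188 0.30278386] [[-0.981 -0.093  0.171]
 [-0.091  0.996  0.02 ]
 [-0.172  0.004 -0.985]]
```

View pics/b8.png

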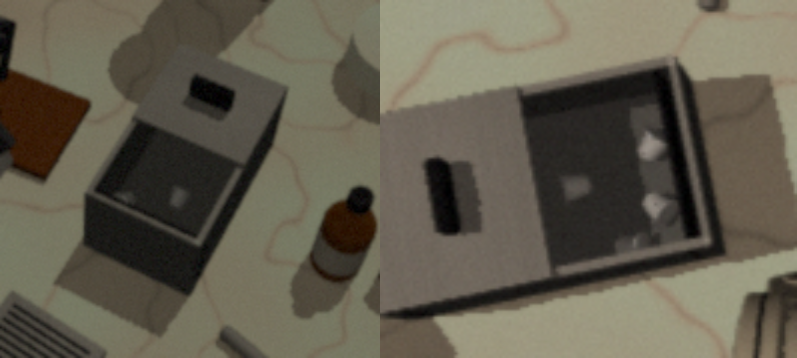

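All four capsules are in the bin (right panel: 575,187; 652,147; 657,207; 635,243). I now bring the empty caddy upright and set it down for a straight-down regrasp.

Request:
send_rows(steps="-1 -0.001 0.001 -0.009 -0.0099 0.1055 0; -1 -0.001 0.001 -0.009 -0.0099 0.1055 0; -1 -0.001 0.001 -0.009 -0.0099 0.1055 0; -1 -0.001 0.001 -0.009 -0.0099 0.1055 0; -1 -0.001 0 -0.009 -0.0099 0.1055 0")

```text
clock: 30.58
eef_pos: [0.4215, 0.0064, 0.2569]
tool_rot: [-0.046, 0.983, -0.006, -0.178]
ft_force: [-0.5, -0.5, -3.1]
grip_width: 0.0108
grasp_force: 60.9
```

Request:
send_rows(steps="-1 -0.001 0 -0.012 -0.0099 0.1055 0; -1 -0.001 0 -0.012 -0.0099 0.1055 0; -1 0 0 -0.012 -0.0099 0.1055 0; -1 0 0 -0.012 -0.0099 0.1055 0; -1 0 0 0 0 0 0")

```text
clock: 31.0
eef_pos: [0.418, 0.0065, 0.1953]
tool_rot: [-0.043, 0.919, -0.016, -0.391]
ft_force: [-0.7, 0.2, -8.1]
grip_width: 0.0111
grasp_force: 60.9
```

```bash
python3 -c "
from h import *
o=get_obs();p=o['eef_pos'];print(np.round(o['joint_pos'],3),p,R.from_quat(o['tool_rot']).as_matrix().round(3))
"
```

```text
[ 0.04   0.755  0.413  2.032 -0.034 -0.039] [0.4179819  0.00649495 0.19528421] [[-0.69  -0.091 -0.718]
 [-0.066  0.996 -0.062]
 [ 0.72   0.004 -0.694]]
```

Request:
send_rows(steps="-1 0 0 -0.03 0.002 -0.02 0; -1 0 0 -0.03 0 0 0; -1 0 0 -0.03 0 0 0; -1 0 0 -0.025 0 0 0; -1 0 0 -0.013 0 0 0")

```text
clock: 31.42
eef_pos: [0.4179, 0.0062, 0.0786]
tool_rot: [-0.043, 0.928, -0.015, -0.37]
ft_force: [-0.5, -0.1, -0.9]
grip_width: 0.0111
grasp_force: 61.0
```

Request:
send_rows(steps="-1 0 0 -0.006 0 0 0; -1 0 0 -0.003 0 0 0; -1 0 0 -0.002 0 0 0; -1 0 0 0 0 0 0; -1 0 0 0 0 0 0")

```text
clock: 31.83
eef_pos: [0.417, 0.0059, 0.0698]
tool_rot: [-0.043, 0.927, -0.015, -0.372]
ft_force: [0.9, 0.4, -3.4]
grip_width: 0.0111
grasp_force: 61.0
```

Request:
send_rows(steps="-1 0 0 -0.006 0 0 0; -1 0 0 -0.004 0 0 0; -1 0 0 -0.004 0 0 0; -1 0 0 0 0 0 0; -1 0 0 0 0 0 0")

```text
clock: 32.25
eef_pos: [0.4156, 0.0059, 0.0545]
tool_rot: [-0.043, 0.926, -0.015, -0.374]
ft_force: [-0.8, 0.2, -1.3]
grip_width: 0.0106
grasp_force: 61.2
```

Request:
send_rows(steps="-1 0 0 -0.003 0 0 0; -1 0 0 -0.002 0 0 0; -1 0 0 0 0 0 0; -1 0 0 0 0 0 0; -1 0 0 0 0 0 0")

```text
clock: 32.67
eef_pos: [0.4163, 0.006, 0.0501]
tool_rot: [-0.043, 0.927, -0.015, -0.373]
ft_force: [3.5, 0.3, 4.9]
grip_width: 0.0112
grasp_force: 62.3
```

Request:
send_rows(steps="1 0 0 0 0 0 0; 1 0 0 0 0 0 0; 1 0 0 0 0 0 0; 1 0 0 0 0 0 0; 1 0 0 0 0 0 0")

```text
clock: 33.08
eef_pos: [0.4158, 0.0058, 0.0494]
tool_rot: [-0.043, 0.926, -0.015, -0.374]
ft_force: [0.2, 0.4, -0.0]
grip_width: 0.071
grasp_force: 0.0
```

Request:
send_rows(steps="1 0.01 0.001 0.01 0 0 0; 1 0.02 0.002 0.02 0 0 0; 1 0.025 0.002 0.025 0 0 0; 1 0.02 0.002 0.025 0 0 0; 1 0 0 0.03 0.01 -0.112 0")

```text
clock: 33.5
eef_pos: [0.4946, 0.0134, 0.138]
tool_rot: [-0.044, 0.941, -0.013, -0.335]
ft_force: [2.6, -0.5, -15.2]
grip_width: 0.0854
grasp_force: 0.0
```

Request:
send_rows(steps="1 -0.01 0 0.01 0.01 -0.112 0; 1 -0.01 0 0 0.01 -0.112 0; 1 -0.01 0 0 0.01 -0.112 0; 1 -0.01 0 0 0.01 -0.112 0; 1 -0.01 0 0 0.01 -0.112 0")

```text
clock: 33.92
eef_pos: [0.4411, 0.0129, 0.17]
tool_rot: [-0.046, 0.998, -0.001, -0.042]
ft_force: [-0.5, -0.4, 1.2]
grip_width: 0.0856
grasp_force: 0.0
```

Request:
send_rows(steps="1 -0.01 0 0 0.01 -0.112 0; 1 0 0 0 0 0 0; 1 0 0 0 0 0 0; 1 0 0 0 0 0 0; 1 0 0 0 0 0 0")

```text
clock: 34.33
eef_pos: [0.4333, 0.013, 0.1704]
tool_rot: [-0.046, 0.999, 0.001, 0.012]
ft_force: [1.1, -0.6, 0.0]
grip_width: 0.0852
grasp_force: 0.0
```

```bash
python3 -c "
from h import *
o=get_obs()
for n in ('scene','wrist'):
  c=camera(n);c['obs']=o;P=pts(c).reshape(-1,3)
  k=(P[:,2]>.064)&(P[:,2]<.082)&(P[:,0]>.26)&(P[:,0]<.46)&(abs(P[:,1]-.0)<.07)
  Q=P[k];ce=np.array([.337,-.0015]);d=np.hypot(*(Q[:,:2]-ce).T);H=Q[d>.066]
  print(n,cv2.minAreaRect((H[:,:2]*1000).astype(np.float32)) if len(H)>5 else '',len(H),Q.min(0).round(3),Q.max(0).round(3))
need(.093+np.pi,(.4279,.007,.0467))
"
```

```text
scene ((420.31939697265625, 5.275288105010986), (35.188758850097656, 14.277607917785645), 7.059375286102295) 75 [ 0.278 -0.06   0.064] [0.438 0.055 0.08 ]
wrist ((421.58984375, 5.650335311889648), (38.14014434814453, 11.720714569091797), 5.258096218109131) 753 [ 0.293 -0.059  0.064] [0.441 0.056 0.078]
joints [ 0.03  0.13 -0.3   1.12  0.   -0.06] turn [-0.0034  0.0216  0.0003] shift [-0.0054 -0.006  -0.1231]
```

Request:
send_rows(steps="1 -0.004 -0.006 -0.03 -0.003 0.0216 0; 1 0 -0.001 -0.035 0 0 0; 1 0 0 -0.03 0 0 0; 1 0 0 -0.02 0 0 0; 1 0 0 -0.008 0 0 0")

```text
clock: 34.85
eef_pos: [0.4258, 0.0059, 0.0432]
tool_rot: [-0.046, 0.999, 0.0, -0.004]
ft_force: [0.1, -0.6, -0.4]
grip_width: 0.0854
grasp_force: 0.0
```

Request:
send_rows(steps="-1 0 0 0 0 0 0; -1 0 0 0 0 0 0; -1 0 0 0 0 0 0; -1 0 0 0 0 0 0; -1 0 0 0 0 0 0")

```text
clock: 35.27
eef_pos: [0.4284, 0.0059, 0.0479]
tool_rot: [-0.046, 0.999, 0.0, 0.001]
ft_force: [-0.1, -0.5, -0.4]
grip_width: 0.0257
grasp_force: 0.0
```

Request:
send_rows(steps="-1 0 0 0 0 0 0; -1 0 0 0 0 0 0; -1 0 0 0 0 0 0; -1 0 0 0.01 0 0 0; -1 0 0 0.02 0 0 0")

```text
clock: 35.68
eef_pos: [0.4245, 0.0058, 0.0749]
tool_rot: [-0.046, 0.999, 0.0, -0.003]
ft_force: [-0.3, -0.0, -2.2]
grip_width: 0.0111
grasp_force: 61.3
```

Request:
send_rows(steps="-1 0 0 0.025 0 0 0; -1 0 0 0.025 0 0 0; -1 0.02 -0.007 0 0 0 -0.01; -1 0.03 -0.011 0 0 0 -0.015; -1 0.03 -0.011 0 0 0 -0.015")

```text
clock: 36.1
eef_pos: [0.5075, -0.0232, 0.1271]
tool_rot: [-0.026, 1.0, 0.0, 0.0]
ft_force: [0.7, 0.4, -1.7]
grip_width: 0.0106
grasp_force: 61.3
```

Request:
send_rows(steps="-1 0.03 -0.011 0 0 0 -0.015; -1 0.03 -0.011 0 0 0 -0.015; -1 0.03 -0.011 0 0 0 -0.015; -1 0.018 -0.009 0 0 0 -0.008; -1 0 0 0 0 0 0")

```text
clock: 36.52
eef_pos: [0.6184, -0.0671, 0.1252]
tool_rot: [0.001, 1.0, -0.0, 0.001]
ft_force: [0.2, -0.5, -3.5]
grip_width: 0.0109
grasp_force: 61.3
```

```bash
python3 -c "
from h import *
need(0+np.pi,(.6175,-.065,.0607))
o=get_obs()
for n in ('scene','top'):
  c=camera(n);save('z'+n,c['frame']);P=pts(c).reshape(-1,3);zz=o['eef_pos'][2]+.0283
  k=(abs(P[:,2]-zz)<.008)&(np.hypot(P[:,0]-o['eef_pos'][0]+.0915,P[:,1]-o['eef_pos'][1])<.066);Q=P[k]
  if len(Q)>10:
    x,y=Q[:,0],Q[:,1];s=np.linalg.lstsq(np.c_[2*x,2*y,np.ones_like(x)],x*x+y*y,rcond=None)[0];print(n,len(Q),s[:2].round(4),np.sqrt(s[2]+s[0]**2+s[1]**2),Q.min(0).round(3),Q.max(0).round(3))
"
```

```text
joints [-0.11  0.54  0.17  1.2  -0.   -0.11] turn [0.0006 0.0013 0.0023] shift [-0.0009  0.0021 -0.0645]
scene 242 [ 0.5267 -0.0672] 0.055279537962523675 [ 0.469 -0.124  0.146] [ 0.583 -0.012  0.157]
```

Centred on the tray to within about 2 mm. I lower it, release and retreat.

Request:
send_rows(steps="-1 -0.001 0.002 -0.02 0 0 0; -1 0 0 -0.02 0 0 0; -1 0 0 -0.012 0 0 0; -1 0 0 -0.005 0 0 0; -1 0 0 -0.002 0 0 0")

```text
clock: 37.03
eef_pos: [0.6119, -0.0625, 0.0663]
tool_rot: [-0.0, 1.0, 0.0, -0.002]
ft_force: [0.4, 0.3, -3.0]
grip_width: 0.0111
grasp_force: 61.2
```

Request:
send_rows(steps="-1 0 0 -0.002 0 0 0; -1 0 0 -0.001 0 0 0; -1 0 0 0 0 0 0; -1 0 0 0 0 0 0; -1 0 0 0 0 0 0")

```text
clock: 37.45
eef_pos: [0.6146, -0.0632, 0.0654]
tool_rot: [0.0, 1.0, 0.0, 0.0]
ft_force: [-0.3, -0.8, -2.7]
grip_width: 0.011
grasp_force: 61.3
```

Request:
send_rows(steps="-1 0.003 -0.002 -0.001 0 0 0; -1 0 0 -0.002 0 0 0; -1 0 0 -0.002 0 0 0; -1 0 0 0 0 0 0; -1 0 0 0 0 0 0")

```text
clock: 37.87
eef_pos: [0.6184, -0.0655, 0.0615]
tool_rot: [0.0, 1.0, -0.0, 0.001]
ft_force: [-0.4, -0.3, 5.2]
grip_width: 0.0108
grasp_force: 62.6
```

Request:
send_rows(steps="1 0 0 0 0 0 0; 1 0 0 0 0 0 0; 1 0 0 0 0 0 0; 1 0 0 0 0 0 0; 1 0 0 0 0 0 0")

```text
clock: 38.28
eef_pos: [0.6169, -0.0651, 0.0593]
tool_rot: [0.0, 1.0, 0.0, -0.001]
ft_force: [0.5, -0.3, -0.6]
grip_width: 0.071
grasp_force: 0.0
```

Request:
send_rows(steps="1 0 0 0.02 0 0 0; 1 0 0 0.035 0 0 0; 1 0 0 0.04 0 0 0; 1 0 0 0.04 0 0 0; 1 0 0 0.035 0 0 0")

```text
clock: 38.7
eef_pos: [0.6171, -0.0651, 0.2321]
tool_rot: [0.0, 1.0, 0.0, 0.0]
ft_force: [0.6, -1.0, 0.0]
grip_width: 0.0853
grasp_force: 0.0
```

Request:
send_rows(steps="1 -0.01 0.03 0 0 0 0.02; 1 -0.011 0.038 0 0 0 0.02; 1 -0.011 0.038 0 0 0 0.02; 1 -0.011 0.038 0 0 0 0.02; 1 -0.011 0.038 0 0 0 0.02")

```text
clock: 39.12
eef_pos: [0.5623, 0.1182, 0.2297]
tool_rot: [-0.05, 0.999, 0.0, -0.0]
ft_force: [0.9, 0.8, 0.6]
grip_width: 0.0853
grasp_force: 0.0
```

Request:
send_rows(steps="1 -0.011 0.038 0 0 0 0.02; 1 -0.011 0.038 0 0 0 0.02; 1 -0.011 0.038 0 0 0 0.02; 1 -0.011 0.038 0 0 0 0.02; 1 -0.011 0.038 0 0 0 0.02")

```text
clock: 39.53
eef_pos: [0.5071, 0.3086, 0.2296]
tool_rot: [-0.1, 0.995, 0.0, -0.0]
ft_force: [0.8, -0.7, 0.0]
grip_width: 0.0855
grasp_force: 0.0
```

Request:
send_rows(steps="1 -0.006 0.02 0 0 0 0.013; 1 0 0 0 0 0 0; 1 0 0 0 0 0 0; 1 0 0 0 0 0 0; 1 0 0 0 0 0 0")

```text
clock: 39.95
eef_pos: [0.5025, 0.3257, 0.2296]
tool_rot: [-0.105, 0.994, -0.0, -0.0]
ft_force: [-0.3, 0.4, 0.1]
grip_width: 0.0854
grasp_force: 0.0
```

```bash
python3 -c "
from h import *
need(.213+np.pi,(.501,.3325,.129))
c=camera('scene');P=pts(c).reshape(-1,3)
k=(abs(P[:,2]-.089)<.006)&(np.hypot(P[:,0]-.526,P[:,1]+.065)<.066);Q=P[k];x,y=Q[:,0],Q[:,1];s=np.linalg.lstsq(np.c_[2*x,2*y,np.ones_like(x)],x*x+y*y,rcond=None)[0];print('rim',len(Q),s[:2],Q.min(0),Q.max(0))
"
```

```text
joints [0.57 0.44 0.29 1.42 0.   0.36] turn [ 0.0002 -0.0008  0.0021] shift [-0.0015  0.0068 -0.1006]
rim 319 [ 0.52677581 -0.06619499] [ 0.46780196 -0.12315444  0.08309636] [ 0.59090505 -0.00860869  0.09361679]
```

Caddy stands centred on the tray. Now I grip the lid and shut it.

Request:
send_rows(steps="1 -0.0015 0.007 -0.03 0 0 0; 1 0 0 -0.03 0 0 0; 1 0 0 -0.025 0 0 0; 1 0 0 -0.012 0 0 0; 1 0 0 -0.003 0 0 0")

```text
clock: 40.42
eef_pos: [0.4993, 0.3313, 0.1264]
tool_rot: [-0.105, 0.994, -0.001, -0.003]
ft_force: [-0.8, -0.4, 0.1]
grip_width: 0.0854
grasp_force: 0.0
```

Request:
send_rows(steps="-1 0 0 0 0 0 0; -1 0 0 0 0 0 0; -1 0 0 0 0 0 0; -1 0 0 0 0 0 0; -1 0 0 0 0 0 0")

```text
clock: 40.83
eef_pos: [0.5013, 0.3343, 0.131]
tool_rot: [-0.106, 0.994, 0.001, 0.001]
ft_force: [0.3, 0.4, -0.6]
grip_width: 0.0259
grasp_force: 0.0
```

Request:
send_rows(steps="-1 0 0 0 0 0 0; -1 0 0 0 0 0 0; -1 0 0 0 0 0 0; -1 0 0 0 0 0 0; -1 0 0 0 0 0 0")

```text
clock: 41.25
eef_pos: [0.5016, 0.3321, 0.1309]
tool_rot: [-0.105, 0.994, -0.001, 0.001]
ft_force: [0.7, -5.6, 4.8]
grip_width: 0.013
grasp_force: 60.3
```

Request:
send_rows(steps="-1 0.0042 -0.0196 0 0 0 0; -1 0.0042 -0.0196 0 0 0 0; -1 0.0042 -0.0196 0 0 0 0; -1 0.0042 -0.0196 0 0 0 0; -1 0.0042 -0.0196 0 0 0 0")

```text
clock: 41.67
eef_pos: [0.5221, 0.2362, 0.1309]
tool_rot: [-0.106, 0.994, 0.001, 0.001]
ft_force: [-0.7, 1.9, 2.7]
grip_width: 0.0127
grasp_force: 60.2
```

Request:
send_rows(steps="-1 0.0017 -0.0078 0 0 0 0; -1 0.0017 -0.0078 0 0 0 0; -1 0.0013 -0.0059 0 0 0 0; -1 0.0008 -0.0039 0 0 0 0; -1 0 0 0 0 0 0")

```text
clock: 42.08
eef_pos: [0.5276, 0.2103, 0.1309]
tool_rot: [-0.106, 0.994, 0.0, 0.001]
ft_force: [-1.5, -1.9, 7.2]
grip_width: 0.0131
grasp_force: 60.7
```

Request:
send_rows(steps="-1 0.0006 -0.0029 0 0 0 0; -1 0.0006 -0.0029 0 0 0 0; -1 0.0004 -0.002 0 0 0 0; -1 0 0 0 0 0 0; -1 0 0 0 0 0 0")

```text
clock: 42.5
eef_pos: [0.5288, 0.2049, 0.1309]
tool_rot: [-0.107, 0.994, 0.002, 0.001]
ft_force: [-1.7, 4.5, 6.2]
grip_width: 0.0127
grasp_force: 60.6
```

Request:
send_rows(steps="-1 0.0004 -0.002 0 0 0 0; -1 0.0002 -0.001 0 0 0 0; -1 0 0 0 0 0 0; -1 0 0 0 0 0 0; -1 0 0 0 0 0 0")

```text
clock: 42.92
eef_pos: [0.5288, 0.2049, 0.1309]
tool_rot: [-0.108, 0.994, 0.005, 0.0]
ft_force: [-3.9, 10.9, 5.2]
grip_width: 0.0129
grasp_force: 60.6
```

Lid is against its shut stop. I release and back away.

Request:
send_rows(steps="1 -0.0006 0.003 0 0 0 0; 1 0 0 0 0 0 0; 1 0 0 0 0 0 0; 1 0 0 0 0 0 0; 1 0 0 0 0 0 0")

```text
clock: 43.33
eef_pos: [0.5286, 0.2023, 0.1293]
tool_rot: [-0.106, 0.994, -0.0, -0.001]
ft_force: [0.6, -0.3, 0.1]
grip_width: 0.0724
grasp_force: 0.0
```

Request:
send_rows(steps="1 0 0 0.02 0 0 0; 1 0 0 0.035 0 0 0; 1 0 0 0.04 0 0 0; 1 -0.03 0 0.01 0 0 0; 1 -0.04 0 0 0 0 0")

```text
clock: 43.75
eef_pos: [0.463, 0.2036, 0.2387]
tool_rot: [-0.105, 0.994, 0.002, 0.005]
ft_force: [0.1, 0.6, 0.4]
grip_width: 0.0855
grasp_force: 0.0
```

Request:
send_rows(steps="1 -0.04 0 0 0 0 0; 1 -0.04 0 0 0 0 0; 1 -0.03 0 0 0 0 0; 1 0 0 0 0 0 0; 1 0 0 0 0 0 0")

```text
clock: 44.17
eef_pos: [0.3478, 0.2025, 0.2351]
tool_rot: [-0.107, 0.994, 0.0, 0.0]
ft_force: [1.0, 0.6, 1.7]
grip_width: 0.0855
grasp_force: 0.0
```

```bash
python3 -c "
from h import *
c=camera('top');save('end',c['frame'],1.25);P=pts(c).reshape(-1,3)
g=(P[:,2]>.143)&(P[:,2]<.16)&(np.hypot(P[:,0]-.529,P[:,1]-.205)<.05);print('grip',cv2.minAreaRect((P[g][:,:2]*1000).astype(np.float32)))
"
```

```text
grip ((527.7623901367188, 205.717529296875), (58.88085174560547, 14.5505952835083), 11.613615036010742)
```

View pics/end.png

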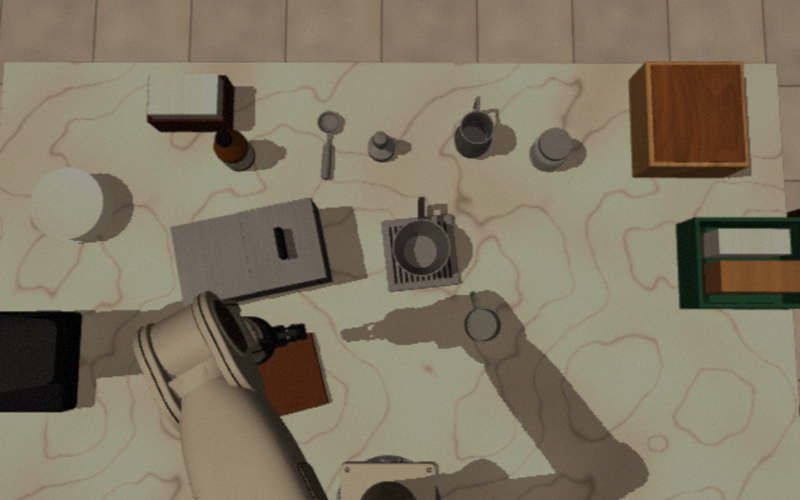

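The final top view shows the empty caddy upright on the tray (422,248), the lid shut (grip at 281,243), and the bystanders where they were.

```bash
python3 -c "
from workcell import *
print(job_done())"
```

```text
the job is handed in; nothing more can be done
None
```

Job handed in at about 44 s: all four capsules are in the bin, the empty caddy stands upright in the middle of the drip tray, the lid is fully shut, and the bystanders look unmoved in the last picture; I had to set the caddy down on the counter twice to regrasp it, because my first grip could not tip it far enough.

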